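# Load the reagent carrier

## Task

Load the low white carrier tray for the next bench: stand the large, the medium and the small screw-cap bottle that are scattered over the front of the worktop upright in the tray, each in the round hole made for its size, and lay the big centrifuge tube in the tray's long trough. Do not knock any of them over, and leave the squeeze bottle and the open beaker, which do not belong in the carrier, standing where they are.

Things in the scene. Friction and masses are not known exactly. Their poses are not given: they have to be found in the camera images.
- bottle_large: Large clear screw-cap bottle, 69 mm diameter, 150 mm tall; straight to about 100 mm, shoulder to 129 mm; cap 43 mm diameter from 124 to 150 mm, body or cap can be gripped. About 0.45 kg. Stands loose on the open front of the worktop, left or right of the tray (two like bottles far back under the shelf are fixed and not meant). Origin: centre of its underside, z up.
- bottle_mid: The medium bottle with a screw cap, round, 56 mm diameter, 118 mm tall; body straight from 5 to 75 mm, shoulder up to 102 mm, cap 35 mm diameter above it. About 0.28 kg. Stands upright and loose to the left or right of the tray. Origin: centre of its underside, z up.
- bottle_little: The small bottle with a screw cap, round, 38 mm diameter, 75 mm tall; body straight from 4 to 48 mm, shoulder up to 64 mm, cap 24 mm diameter above it. About 0.05 kg. Stands upright and loose to the left or right of the tray. Origin: centre of its underside, z up.
- tube: Big (50 ml) centrifuge tube lying on its side, loose, does not roll: 114 mm long, 0.03 kg. Origin: middle of its length at its underside; y is its length, z up. From y = -57 to +2 mm it is 32 mm wide, 34 mm high; from +2 to +57 mm 26 wide, 30 high. Grip it across its width (x axis) at about y = -15 mm. At the start it lies roughly along world x (within 0.4 rad).
- squeeze_bottle: Look-alike that stays: white plastic squeeze bottle with a bent spout, 67 mm diameter, 217 mm tall with spout. Origin at its underside; the bottle's axis is 17 mm from the origin along its +y axis. Loose; must not be moved.
- glass_beaker: Look-alike that stays: open empty glass beaker, 50 mm diameter, 70 mm tall, no cap. Origin: centre of its underside. Loose; must not be moved.
- carrier: White tray, fixed, 176 mm (its x) by 316 mm (y), nowhere higher than 16 mm, floor 4 mm thick. Origin: centre of its underside; z up; within 0.2 rad of the world axes. On its robot side (-x) the grey-floored open trough for the tube: 50 mm (x) by 132 mm (y), centre at x = -54, y = 0 mm, floor at z = 4, rims at z = 16 mm. Behind it the three inserts, in a row along y, 102 mm apart, at x = +31 mm.
- insert_large: Grey square insert 100 x 100 x 12 mm in the tray, fixed, with a round through hole of 86 mm: the place of the large bottle. Origin: centre of the hole, at its underside, which is the tray's floor (4 mm above the worktop); its top is at 16 mm over the worktop. Which of the three places in the row it has differs from start to start.
- insert_medium: Grey square insert like the others, with a round hole of 73 mm: the place of the medium bottle. Origin: centre of the hole, on the tray's floor.
- insert_small: Grey square insert like the others, with a round hole of 55 mm: the place of the small bottle. Origin: centre of the hole, on the tray's floor.
Not all that is in view belongs to the job. Leave any yellow look-alike of the bottle_large alone.

How it is judged:
By the outcome, as a careful person would: the job done as asked, in the order asked, and still so for the second after the job is handed in, with the robot touching nothing.
It also fails if it takes over 115 s, if anything falls off the work surface, if the arm or the gripper's body presses on something with over 40 N, if the wrist force passes 120 N, or if a joint passes its speed limit or range.

## Robot

A 6-joint arm with a two-finger parallel gripper is mounted at the origin on a cart in front of the work surface, level with it; the furniture and walls round the work are solid. World frame = base frame: x ahead of the robot, y to its left, z up, the work surface at z = 0. Lengths are in mm, angles in rad, forces in N, time in s.
With the tool pointing down it reaches from about 275 to 1000 mm from the base axis. Payload 8.4 kg.
Tool frame: the origin (TCP) lies at the very end of the fingers, on their centre line; the grasp point (between the pads) lies 19 mm behind it; z points along the fingers, y is the direction in which the jaws open and shut (so a half turn about z gives the same grasp; the last joint's range is limited). The gripper opens to 85 mm and grips with 20 to 120 N. Pads are 22 mm wide; open, the fingers measure 114 mm over their backs; the gripper's body (76 mm by 85 mm) begins 54 mm behind the grasp point. The pads swing forward as they close: fully open they stand 13 mm farther back than shut.
Start: joints at [1.268, 0.353, 1.633, -0, 1.155, -0.002], TCP at [185.176, 596.94, 231.281] pointing down, gripper open.
Joint ranges: [-2.63, 2.63], [-0.92, 2.1], [0.06, 2.66], [-1.3, 4.44], [0, 2.69], [-3.02, 3.02]. Speed limits (rad/s): [2.22, 2.22, 2.79, 3.14, 3.14, 3.14].

## Interface

Orientations are given as [roll, pitch, yaw] about the fixed x, y, z axes, in that order (R = Rz(yaw) Ry(pitch) Rx(roll)).
In Python, from rig import r gives the robot as it stands.
- The arm moves only by the tool jog_arm, never from a script. Its argument "increments" is text: rows parted by semicolons, each of 7 numbers parted by spaces: the shift along the tool's x, y, z in cm, then the turn, a rotation vector about the tool's x, y, z in rad, then the opening, from -1 (shut) to 1 (fully open). A call has exactly 8 rows; each row shifts and turns the commanded pose from where the row before left it, along the tool's axes as they then stand; what a row does not reach is not made up. A row lasts 1/10 s, in which the tool goes at most 50 mm and 8.59 degrees, less where a joint would pass 70% of its speed; a pose out of reach is approached as far as the arm can. A call with a gripper value outside its range is refused whole. The fingers move at their own pace and stop on an object; "squeeze" is the grip in N (left out, the last holds). Time passes only in rows, so rows that do not move let the fingers close, or fill a call up. It gives the time, the measured TCP pose, the force and the opening at its end, in the units of the state.
- r.sense(): the state, without advancing time (a new reading comes with each control period).
- r.grab_frame(name): name is "side" or "top" or "wrist"; returns the picture (400x640x3 uint8, red, green, blue); there is no depth.
- r.camera_info(name): a dict with "K" (3x3 intrinsics, pixels), "rvec" (rotation vector, rad) and "tvec" (3), from world to camera coordinates, as OpenCV has them. Camera axes: x right, y down, z forward; pixel columns grow to the right and rows downward; lengths in mm; the calibration is good to about 2 mm. A picture is of the moment at which its call begins: read the wrist's pose just before it. camera_info takes no time and is no camera call; for the wrist camera it gives the pose at the moment of the call.
- r.sign_off(): hands the job in, once; it reports no verdict.
The state is a dict: "clock": time; "qpos": joint angles; "qvel": joint speeds; "joint_efforts": joint torques, N m; "eef_pos": TCP position; "tcp_rot": TCP orientation; "contact_force": force on the tool from outside, world axes, zero at the start; "wrist_torque": the same for the moment, N m; "opening": opening from 0.0 (shut) to 1.0 (fully open).
Only numpy, scipy, OpenCV 4.12 (cv2) and the standard library are available. Lean on these libraries where they do the work, as an engineer would, in place of code of your own. Each camera call takes 0.05 s, during which the arm holds its last target.

## Working session

There is one attempt and no reset: what is moved stays moved. The work goes in short steps, Python scripts to look and compute and a tool call to move; the robot and the scene stay as the last step left them, time stands still between calls to the robot, and variables do not carry over. Pictures are saved under pics/ and viewed, and the job is handed in when it is done.

Besides the shell and the picture viewer there is one more tool, called after "Call:" as name(argument=value, ...) on one line, values as JSON. jog_arm: Moves the arm, as the interface text tells. Its arguments: {"type":"object","properties":{"increments":{"type":"string"},"squeeze":{"type":"number"}},"required":["increments"]}

```bash
ls -la; mkdir -p pics; python3 - <<'E'
from rig import r
import cv2,numpy as np
s=r.sense(); print({k:np.round(v,3).tolist() for k,v in s.items()})
for n in ["side","top","wrist"]:
    c=r.camera_info(n); print(n,np.round(c["K"],1).tolist(),np.round(c["rvec"],3),np.round(c["tvec"],1), "cam pos",np.round(-cv2.Rodrigues(np.array(c["rvec"]))[0].T@np.array(c["tvec"]),0))
    cv2.imwrite(f"pics/{n}0.png",cv2.cvtColor(r.grab_frame(n),cv2.COLOR_RGB2BGR))
E
```

```text
total 12
drwxr-xr-x  3 agent agent 4096 Dec  7 03:59 .
drwxr-xr-x 23 root  root  4096 Dec  7 03:59 ..
drwxr-xr-x  2 agent agent 4096 Dec  7 03:59 pics
{'clock': 0.0, 'qpos': [1.268, 0.354, 1.634, 0.0, 1.155, -0.002], 'qvel': [0.0, -0.001, -0.001, -0.002, 0.0, 0.0], 'joint_efforts': [0.001, -60.525, -34.207, 0.0, 0.009, -0.0], 'eef_pos': [185.034, 596.476, 230.544], 'tcp_rot': [-3.14, -0.0, 2.841], 'contact_force': [0.33, -0.158, 0.139], 'wrist_torque': [-0.012, -0.003, -0.023], 'opening': 1.004}
side [[438.3, 0.0, 319.1], [0.0, 438.3, 199.0], [0.0, 0.0, 1.0]] [ 0.028  2.712 -1.508] [ 494.2   64.9 1454.5] cam pos [ 555. 1183.  810.]
top [[460.1, 0.0, 327.4], [0.0, 460.1, 197.7], [0.0, 0.0, 1.0]] [ 2.182 -2.157  0.089] [ -53.8  492.7 1606.2] cam pos [ 344.  -66. 1644.]
wrist [[313.6, 0.0, 315.1], [0.0, 313.6, 193.2], [0.0, 0.0, 1.0]] [-2.329 -1.715 -0.253] [-625.2  -37.9  379. ] cam pos [115. 619. 373.]
```

View pics/side0.png

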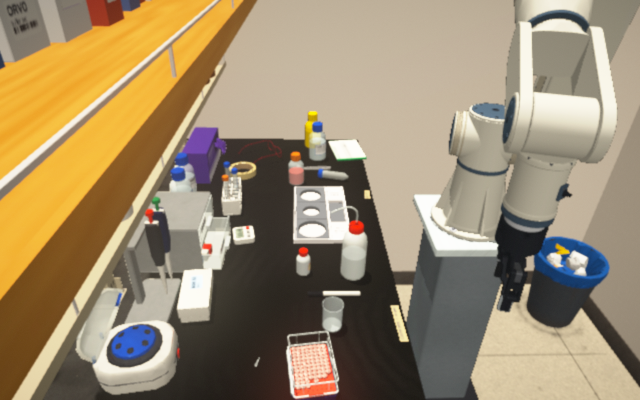

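View pics/top0.png

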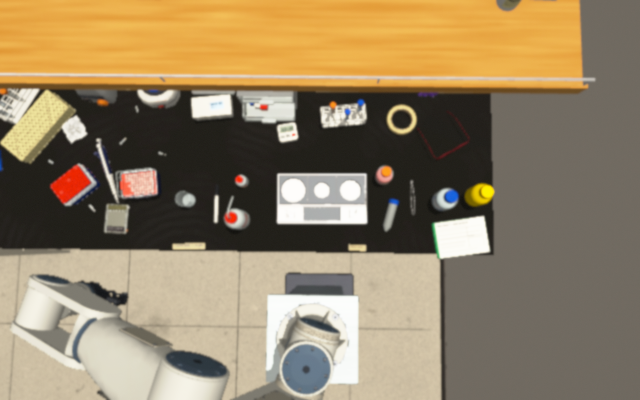

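View pics/wrist0.png

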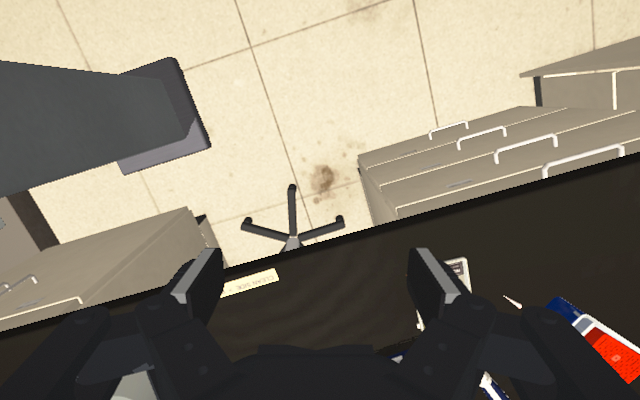

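Top view: cap candidates are clear/blue bottle (445,199), yellow look-alike (481,195), orange-cap bottle (385,175), small red-cap bottle (241,181), squeeze bottle (236,218), beaker (185,199), tube (390,213), and tray (322,199). I'll look closer.

```bash
cat > h.py <<'E'
import cv2,numpy as np
from rig import r
def cam(n):
    c=r.camera_info(n);R=cv2.Rodrigues(np.array(c["rvec"],float))[0];return np.array(c["K"],float),R,np.array(c["tvec"],float).ravel()
def ray(C,u,v):
    K,R,t=C;d=R.T@np.linalg.inv(K)@np.array([u,v,1.]);return -R.T@t,d/np.linalg.norm(d)
def onz(C,u,v,z):
    o,d=ray(C,u,v);return o+d*(z-o[2])/d[2]
def proj(C,P):
    K,R,t=C;p=(R@np.atleast_2d(np.array(P,float)).T).T+t;p=p@K.T;return p[:,:2]/p[:,2:]
def tri(r1,r2):
    (o1,d1),(o2,d2)=r1,r2
    A=np.stack([d1,-d2],1);s=np.linalg.lstsq(A,o2-o1,rcond=None)[0]
    a=o1+s[0]*d1;b=o2+s[1]*d2;return (a+b)/2,np.linalg.norm(a-b)
E
python3 - <<'E'
import cv2
t=cv2.imread('pics/top0.png')
cv2.imwrite('pics/topc.png',cv2.resize(t[150:260,170:500],None,fx=2.42,fy=2.42,interpolation=cv2.INTER_CUBIC))
cv2.imwrite('pics/topd.png',cv2.resize(t[165:235,265:375],None,fx=7,fy=7,interpolation=cv2.INTER_CUBIC))
s=cv2.imread('pics/side0.png')
cv2.imwrite('pics/sidec.png',cv2.resize(s[105:345,230:390],None,fx=2.5,fy=2.5,interpolation=cv2.INTER_CUBIC)[:600])
E
```

```text
(no output)
```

View pics/topc.png

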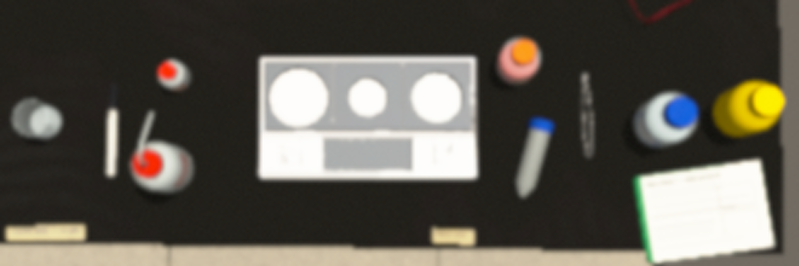

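View pics/topd.png

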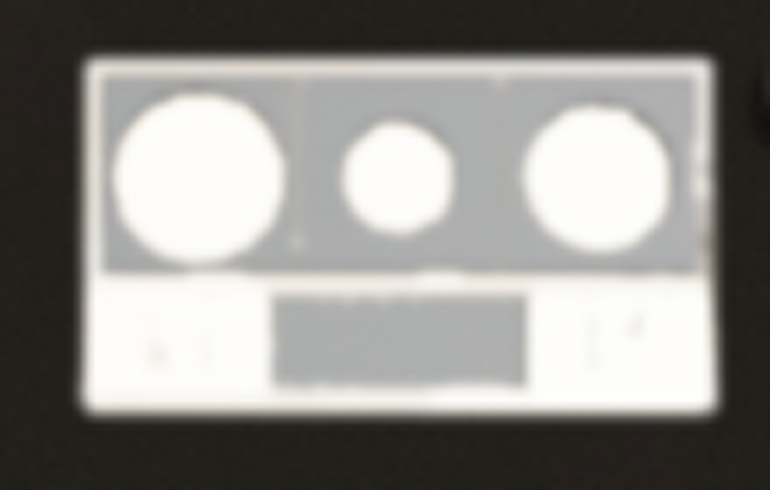

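View pics/sidec.png

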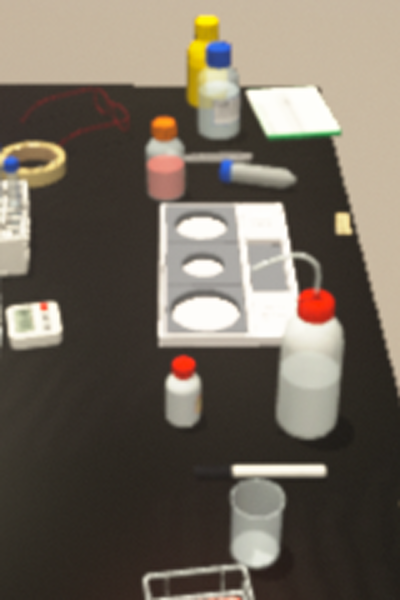

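```bash
cat > m0.py <<'E'
from h import *
T=cv2.imread('pics/top0.png');S=cv2.imread('pics/side0.png')
CT,CS=cam('top'),cam('side')
def cen(img,box,lo,hi):
    x0,y0,x1,y1=box;h=cv2.cvtColor(img[y0:y1,x0:x1],cv2.COLOR_BGR2HSV)
    m=cv2.inRange(h,lo,hi);n,l,st,c=cv2.connectedComponentsWithStats(m)
    k=1+np.argmax(st[1:,4]);return c[k]+[x0,y0],st[k]
B=((100,130,60),(130,255,255));O=((5,150,100),(18,255,255));Rd=((0,150,90),(4,255,255))
for nm,bt,bs,col,z in [('large',(430,180,462,212),(300,115,330,140),B,137),('mid',(370,160,395,185),(285,148,305,165),O,110),('little',(230,172,250,190),(293,244,312,258),Rd,69.5),('tubecap',(380,190,400,210),(312,160,328,185),B,16)]:
    a,s1=cen(T,bt,*col);b,s2=cen(S,bs,*col)
    p,e=tri(ray(CT,*a),ray(CS,*b));print(nm,a.round(1),s1[2:],b.round(1),s2[2:],'tri',p.round(1),e.round(1),'topz',onz(CT,*a,z).round(1),'sidez',onz(CS,*b,z).round(1))
# tray
g=cv2.cvtColor(T,cv2.COLOR_BGR2GRAY)[160:240,265:380]
g=cv2.resize(g,None,fx=8,fy=8,interpolation=cv2.INTER_CUBIC)
u=lambda p:(np.array(p)+.5)/8-.5+[265,160]
m=(g>115).astype('uint8')
cs,_=cv2.findContours(m,cv2.RETR_EXTERNAL,cv2.CHAIN_APPROX_NONE);c=max(cs,key=cv2.contourArea)
q=cv2.boxPoints(cv2.minAreaRect(c));W=np.array([onz(CT,*u(p),14)[:2] for p in q]);print('tray',W.round(1).tolist(),W.mean(0),[np.linalg.norm(W[i]-W[i-1]).round(1) for i in range(4)])
m=((g>212)).astype('uint8')
cs,h=cv2.findContours(m,cv2.RETR_CCOMP,cv2.CHAIN_APPROX_NONE)
for c in cs:
    if 3000<cv2.contourArea(c)<30000:
        (x,y),(w,hh),a=cv2.minAreaRect(c);print('blob',u((x,y)).round(2),onz(CT,*u((x,y)),16).round(1),'size mm',np.round(np.array([w,hh])/8*1628/460,1))
g2=cv2.inRange(g,120,205);
cs,_=cv2.findContours(g2,cv2.RETR_EXTERNAL,cv2.CHAIN_APPROX_NONE)
for c in cs:
    if cv2.contourArea(c)>4000:
        (x,y),wh,a=cv2.minAreaRect(c);print('grey',onz(CT,*u((x,y)),4).round(1),np.round(np.array(wh)/8*1640/460,1),a)
E
python3 m0.py
```

```text
large [451.6 195.8] [ 14  13 141] [317.1 126.2] [ 9 10 74] tri [ 492.1 -457.4  133.7] 3.8 topz [ 493.7 -456.7  137. ] sidez [ 490.6 -448.5  137. ]
mid [386. 171.] [10 11 85] [295.2 155.5] [11 10 96] tri [ 576.7 -244.8  107.4] 2.7 topz [ 577.7 -244.7  110. ] sidez [ 575.3 -239.1  110. ]
little [237.7 178.3] [ 7  7 30] [302.9 251.1] [11 10 70] tri [550.5 261.8  73.6] 3.6 topz [552.8 262.5  69.5] sidez [548.7 257.   69.5]
tubecap [393.7 200.6] [12  7 56] [319.6 172.9] [ 4  9 31] tri [ 484.8 -282.9   16.2] 2.6 topz [ 486.1 -283.1   16. ] sidez [ 483.5 -282.9   16. ]
tray [[582.0, 137.5], [585.5, -188.9], [402.5, -189.7], [398.7, 133.4]] [492.17130033 -26.93448862] [np.float64(183.3), np.float64(326.4), np.float64(183.0), np.float64(323.1)]
blob [321.31 190.06] [521.  -25.9  16. ] size mm [54.9 54. ]
blob [349.69 190.12] [ 521.9 -126.8   16. ] size mm [72.1 72.6]
blob [292.94 190.19] [519.4  75.2  16. ] size mm [84.1 84.9]
grey [492.6 -26.9   4. ] [182.7 324.4] 90.0
```

Choices: large = clear/blue cap at (451,196), medium = orange cap at (386,171), small = white/red cap at (238,178). Holes from +y to -y are large, small, medium, and their measured diameters of 84, 55 and 72 mm match. First I raise the tool and turn it to yaw π/2.

Call:
jog_arm(increments="0 0 -1.5 0 0 0.141 1;0 0 -1.5 0 0 0.141 1;0 0 -1.5 0 0 0.141 1;0 0 -1.5 0 0 0.141 1;0 0 -1.5 0 0 0.141 1;0 0 -1.5 0 0 0.141 1;0 0 -1.5 0 0 0.141 1;0 0 -1.5 0 0 0.141 1", squeeze=60)

```text
clock: 0.95
eef_pos: [185.1, 596.8, 351.6]
tcp_rot: [-3.141, 0.001, 1.707]
contact_force: [-0.3, -0.5, -0.2]
opening: 1.001
```

Call:
jog_arm(increments="0 0 0 0 0 0.142 1;-4 1 0 0 0 0 1;-4.4 1.3 0 0 0 0 1;-4.4 1.3 0 0 0 0 1;-4.4 1.3 0 0 0 0 1;-4.4 1.3 0 0 0 0 1;-4.4 1.3 0 0 0 0 1;-4.4 1.3 0 0 0 0 1")

```text
clock: 1.75
eef_pos: [273.1, 291.1, 351.1]
tcp_rot: [3.141, 0.0, 1.571]
contact_force: [1.0, 0.4, 0.6]
opening: 1.002
```

Call:
jog_arm(increments="-4.4 1.3 0 0 0 0 1;-4.4 1.3 0 0 0 0 1;-4.4 1.3 0 0 0 0 1;-4.4 1.3 0 0 0 0 1;-4.4 1.3 0 0 0 0 1;-4.4 1.3 0 0 0 0 1;-4.4 1.3 0 0 0 0 1;-4.4 1.3 0 0 0 0 1")

```text
clock: 2.55
eef_pos: [377.1, -61.1, 351.4]
tcp_rot: [3.141, -0.0, 1.57]
contact_force: [0.9, 1.2, 0.8]
opening: 1.0
```

Call:
jog_arm(increments="-4.4 1.3 0 0 0 0 1;-4.4 1.3 0 0 0 0 1;-4.4 1.3 0 0 0 0 1;-4.4 1.3 0 0 0 0 1;-4.4 1.3 0 0 0 0 1;-4.4 1.3 0 0 0 0 1;-4.4 1.3 0 0 0 0 1;-4.4 1.3 0 0 0 0 1")

```text
clock: 3.35
eef_pos: [481.3, -412.9, 350.9]
tcp_rot: [-3.141, -0.0, 1.57]
contact_force: [0.1, 0.3, 0.8]
opening: 0.996
```

```bash
python3 - <<'E'
from h import *
K,R,t=cam('wrist');print('cam',(-R.T@t).round(1),'view',R[2].round(3))
p=r.grab_frame('wrist');p=cv2.cvtColor(p,cv2.COLOR_RGB2BGR);cv2.imwrite('pics/w1.png',p)
print('pred cap top',proj((K,R,t),[[493,-457,150],[493,-457,124]]).round(1))
E
```

```text
cam [ 482.4 -337.9  493.1] view [-0.002 -0.291 -0.957]
pred cap top [[324.8 205.3]
 [324.2 198.4]]
```

View pics/w1.png

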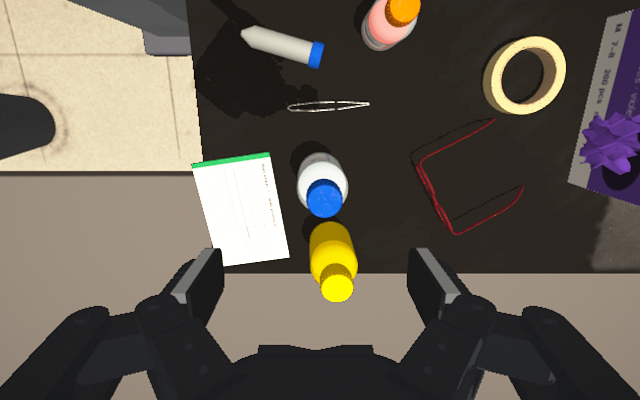

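Wrist view: blue cap at (325,199), yellow look-alike at (336,270) beyond it, and the tube at (285,45). This confirms the choice. Now I measure in this view.

```bash
cat >> h.py <<'E'
COL=dict(B=((100,130,40),(130,255,255)),O=((5,150,100),(20,255,255)),R=((0,150,90),(4,255,255)),G=((0,0,90),(180,60,255)),Y=((24,150,90),(35,255,255)))
def blob(img,box,col):
    x0,y0,x1,y1=box;h=cv2.cvtColor(img[y0:y1,x0:x1],cv2.COLOR_BGR2HSV)
    m=cv2.inRange(h,*COL[col]);cs,_=cv2.findContours(m,cv2.RETR_EXTERNAL,cv2.CHAIN_APPROX_NONE);c=max(cs,key=cv2.contourArea);return c.reshape(-1,2)+[x0,y0]
def capc(C,pts,ztop,zbot,d):
    # silhouette of cap: widest across columns ; centre by bounding of rays, at mid height
    M=cv2.moments(pts.reshape(-1,1,2).astype(np.int32));u=[M['m10']/M['m00'],M['m01']/M['m00']]
    return onz(C,*u,(ztop+zbot)/2),u
E
python3 - <<'E'
from h import *
C=cam('wrist');I=cv2.imread('pics/w1.png')
for n,b,c,z in [('large',(290,160,360,225),'B',139),('yellow',(300,215,370,305),'Y',90)]:
    p=blob(I,b,c);P,u=capc(C,p,z,z,43);print(n,np.round(u,1),p.min(0),p.max(0),P.round(1))
    if n=='large':
        print('width mm',[onz(C,x,199,148)[0].round(1) for x in (p[:,0].min(),p[:,0].max()+1)],'top/bot',onz(C,325,p[:,1].max()+1,150).round(1),onz(C,325,p[:,1].min(),150).round(1),)
p=blob(I,(235,20,330,70),'G');print('tube',cv2.minAreaRect(p.astype(np.float32)))
p=blob(I,(300,35,330,70),'B');print('tubecap',cv2.minAreaRect(p.astype(np.float32)))
E
```

```text
large [323.8 198.3] [307 179] [342 217] [ 493.4 -458.3  139. ]
width mm [np.float64(473.7), np.float64(515.2)] top/bot [ 494.5 -478.9  150. ] [ 494.2 -431.9  150. ]
yellow [332.7 260.4] [310 221] [357 301] [ 508. -568.   90.]
tube ((275.35321044921875, 42.65596389770508), (72.50745391845703, 22.508920669555664), 16.699243545532227)
tubecap ((315.7059020996094, 54.676475524902344), (11.884244918823242, 27.163990020751953), 14.03624439239502)
```

Call:
jog_arm(increments="-2.2 0.6 0 0 0 0 1;-2.26 0.67 2 0 0 0 1;0 0 3.5 0 0 0 1;0 0 3.5 0 0 0 1;0 0 3.5 0 0 0 1;0 0 3.5 0 0 0 1;0 0 2.5 0 0 0 1;0 0 1.5 0 0 0 1")

```text
clock: 4.2
eef_pos: [492.8, -454.6, 148.6]
tcp_rot: [-3.139, -0.002, 1.571]
contact_force: [0.4, 0.6, 0.1]
opening: 1.001
```

```bash
python3 - <<'E'
from h import *
print(r.sense()['eef_pos'])
p=cv2.cvtColor(r.grab_frame('wrist'),cv2.COLOR_RGB2BGR);cv2.imwrite('pics/w2.png',p)
E
```

```text
[ 492.83336278 -454.64968665  148.55539386]
```

View pics/w2.png

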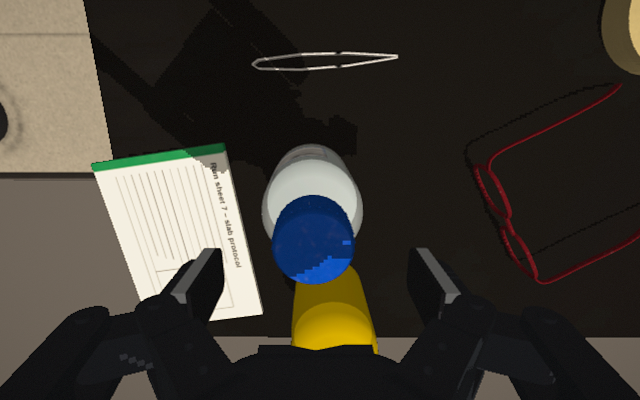

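```bash
python3 - <<'E'
from h import *
C=cam('wrist');I=cv2.imread('pics/w2.png')
p=blob(I,(250,185,380,300),'B');P,u=capc(C,p,149,145,43);print(np.round(u,1),p.min(0),p.max(0),P.round(1))
v=240;print(onz(C,p[:,0].min(),v,149).round(1),onz(C,p[:,0].max()+1,v,149).round(1), 'far edge',onz(C,315,p[:,1].max()+1,150).round(1))
print(proj(C,[[493,-455,161]]))
E
```

```text
[312.6 240.1] [271 195] [355 283] [ 492.  -446.9  147. ]
[ 471.6 -445.9  149. ] [ 513.3 -445.8  149. ] far edge [ 493.2 -469.9  150. ]
[[314.40990001 269.28084608]]
```

```bash
cat >> h.py <<'E'
def shot(name,cn='wrist'):
    C=cam(cn);p=cv2.cvtColor(r.grab_frame(cn),cv2.COLOR_RGB2BGR);cv2.imwrite(f'pics/{name}.png',p);return C,p
E
python3 - <<'E'
from h import *
print(r.sense()['eef_pos'],r.sense()['tcp_rot'])
C,I=shot('w3');print(-C[1].T@C[2],C[1][2])
p=blob(I,(250,185,380,310),'B');P,u=capc(C,p,149,145,43);print(np.round(u,1),p.min(0),p.max(0),P.round(1))
v=u[1];print(onz(C,p[:,0].min(),v,149).round(1),onz(C,p[:,0].max()+1,v,149).round(1), 'far edge',onz(C,315,p[:,1].max()+1,150).round(1),'near',onz(C,315,p[:,1].min(),150).round(1))
q=blob(I,(250,100,380,250),'G');print(q.min(0),q.max(0))
E
```

```text
[ 492.39504163 -454.25988619  147.06673764] [-3.13777134 -0.00352876  1.57077829]
[ 494.01339907 -379.64698674  289.50468413] [-0.00491287 -0.28817959 -0.95756378]
[313.4 242.1] [271 197] [356 286] [ 492.4 -448.   147. ]
[ 471.6 -447.1  149. ] [ 513.8 -447.   149. ] far edge [ 493.2 -471.6  150. ] near [ 493.2 -423.5  150. ]
[263 147] [363 239]
```

Call:
jog_arm(increments="0.15 0 0.8 0 0 0 1;0 0 0.8 0 0 0 1;0 0 0.8 0 0 0 1;0 0 0 0 0 0 1;0 0 0 0 0 0 0;0 0 0 0 0 0 -0.5;0 0 0 0 0 0 -1;0 0 0 0 0 0 -1", squeeze=60)

```text
clock: 5.1
eef_pos: [493.9, -454.6, 128.1]
tcp_rot: [3.141, 0.001, 1.571]
contact_force: [-2.0, -0.6, 5.1]
opening: 0.474
```

Call:
jog_arm(increments="0 0 0 0 0 0 -1;0 0 0 0 0 0 -1;0 0 0 0 0 0 -1;0 0 0 0 0 0 -1;0 0 0 0 0 0 -1;0 0 0 0 0 0 -1;0 0 0 0 0 0 -1;0 0 0 0 0 0 -1")

```text
clock: 5.9
eef_pos: [493.9, -454.6, 128.1]
tcp_rot: [3.141, 0.001, 1.571]
contact_force: [-2.4, -0.2, 6.0]
opening: 0.478
```

```bash
python3 - <<'E'
from h import *
s=r.sense();print(s['eef_pos'],s['tcp_rot'],s['opening'],s['contact_force'])
C,I=shot('w4')
E
```

```text
[ 493.89406074 -454.55152533  128.08716465] [3.14126313e+00 8.00078375e-04 1.57079674e+00] 0.4781578566057646 [-2.36836749 -0.22162172  6.02600599]
```

View pics/w4.png

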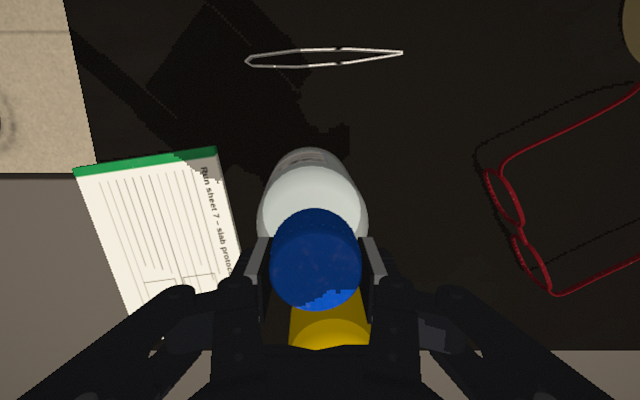

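Call:
jog_arm(increments="0 0 -0.5 0 0 0 -1;0 0 -1 0 0 0 -1;0 0 -2 0 0 0 -1;0 0 -2.5 0 0 0 -1;0 0 -2.5 0 0 0 -1;0 0 -2.5 0 0 0 -1;0 0 -2 0 0 0 -1;0 0 -1 0 0 0 -1", squeeze=80)

```text
clock: 6.75
eef_pos: [494.5, -454.5, 269.8]
tcp_rot: [3.139, 0.002, 1.571]
contact_force: [1.1, -0.4, -3.5]
opening: 0.473
```

```bash
python3 - <<'E'
from h import *
s=r.sense();print(s['eef_pos'],s['opening'],s['contact_force'])
C,I=shot('w5');shot('s5','side')
E
```

```text
[ 494.45636895 -454.51907716  269.7854714 ] 0.47280447386206786 [ 1.07957938 -0.39608467 -3.47284627]
```

View pics/s5.png

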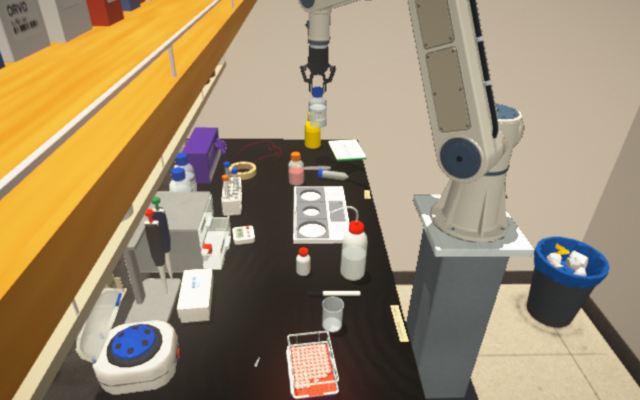

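View pics/w5.png

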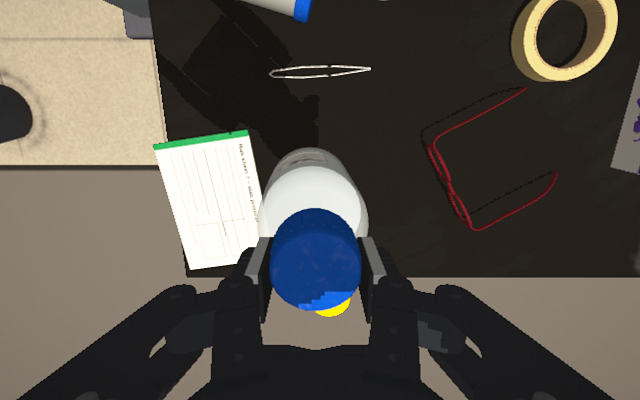

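```bash
python3 - <<'E'
from h import *
C=cam('wrist');I=cv2.imread('pics/w5.png');s=r.sense()['eef_pos'];print(s)
zt=s[2]+22
p=blob(I,(240,185,385,320),'B')
q=p[(abs(p[:,0]-316)<8)];far=q[:,1].max()+1;print('far edge',far,onz(C,316,far,zt).round(1),'width',onz(C,p[:,0].min(),262,zt).round(1),onz(C,p[:,0].max()+1,262,zt).round(1))
E
```

```text
[ 494.42703168 -454.53074387  268.90724817]
far edge 311 [ 495.6 -471.8  290.9] width [ 475.5 -446.9  290.9] [ 515.4 -446.9  290.9]
```

Call:
jog_arm(increments="1 0.1 0 0 0 0 -1;2 0.2 0 0 0 0 -1;3 0.2 0 0 0 0 -1;3.5 0.2 0 0 0 0 -1;3.5 0.2 0 0 0 0 -1;3.5 0.2 0 0 0 0 -1;3.5 0.2 0 0 0 0 -1;3.5 0.2 0 0 0 0 -1")

```text
clock: 7.65
eef_pos: [507.8, -215.9, 266.2]
tcp_rot: [-3.14, -0.001, 1.571]
contact_force: [0.2, -0.7, -2.8]
opening: 0.474
```

Call:
jog_arm(increments="3.5 0.2 0 0 0 0 -1;3.5 0.2 0 0 0 0 -1;3.5 0.2 0 0 0 0 -1;3.5 0.2 0 0 0 0 -1;3 0.2 0 0 0 0 -1;2 0 0 0 0 0 -1;1 0 0 0 0 0 -1;0 0 0 0 0 0 -1")

```text
clock: 8.45
eef_pos: [517.9, -17.6, 266.6]
tcp_rot: [-3.14, -0.0, 1.573]
contact_force: [-0.0, -0.1, -3.7]
opening: 0.472
```

```bash
python3 - <<'E'
from h import *
s=r.sense();print(s['eef_pos'],s['opening'],s['contact_force'])
C,I=shot('w6')
E
```

```text
[517.92306559 -17.56911308 266.64806389] 0.4715166501106105 [-0.01980457 -0.06595262 -3.65917591]
```

View pics/w6.png

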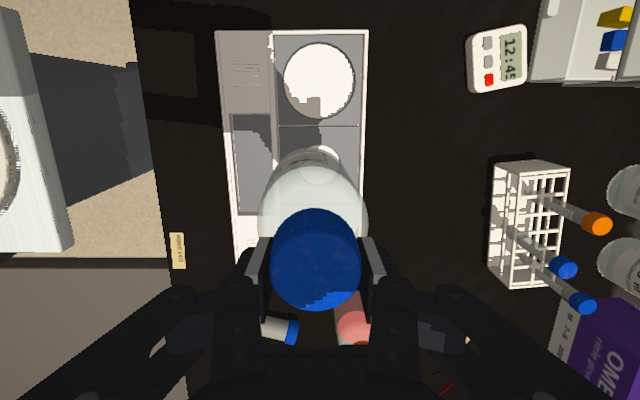

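The wrist view shows the large hole centred near (319,80), with the bottle hanging upright. I'll measure the hole from its edges.

```bash
python3 - <<'E'
from h import *
C=cam('wrist');I=cv2.imread('pics/w6.png')
for u,v in [(319,80),(283,80),(355,80),(319,42),(319,118)]: print((u,v),onz(C,u,v,16).round(1))
cv2.imwrite('pics/w6c.png',cv2.resize(I[30:135,260:380],None,fx=5,fy=5,interpolation=cv2.INTER_NEAREST))
E
```

```text
(319, 80) [523.   76.3  16. ]
(283, 80) [480.5  76.2  16. ]
(355, 80) [565.5  76.3  16. ]
(319, 42) [522.8 117.1  16. ]
(319, 118) [523.2  32.6  16. ]
```

View pics/w6c.png

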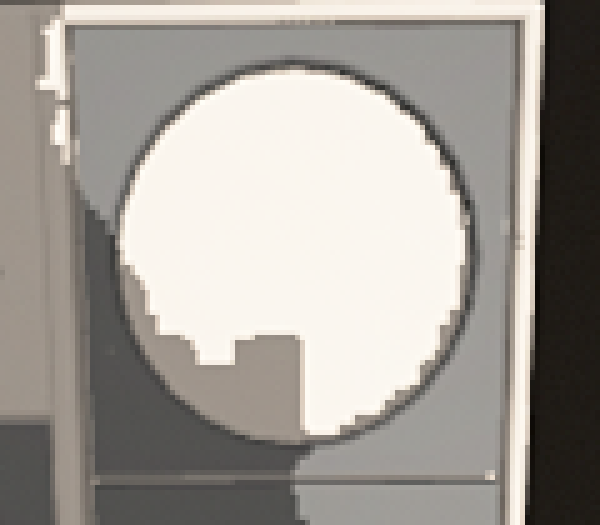

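Call:
jog_arm(increments="1 0.1 0 0 0 0 -1;2 0.1 0 0 0 0 -1;2.5 0.1 0 0 0 0 -1;2 0 0 0 0 0 -1;1.4 0 1 0 0 0 -1;0 0 2.5 0 0 0 -1;0 0 2.5 0 0 0 -1;0 0 2 0 0 0 -1")

```text
clock: 9.3
eef_pos: [521.2, 69.5, 185.3]
tcp_rot: [-3.14, 0.0, 1.57]
contact_force: [0.3, 0.6, -3.9]
opening: 0.469
```

Call:
jog_arm(increments="0 0 1.5 0 0 0 -1;0 0 0.8 0 0 0 -1;0 0 0 0 0 0 -1;0 0 0 0 0 0 -1;0 0 0 0 0 0 -1;0 0 0 0 0 0 -1;0 0 0 0 0 0 -1;0 0 0 0 0 0 -1")

```text
clock: 10.1
eef_pos: [522.0, 69.9, 164.6]
tcp_rot: [3.141, -0.0, 1.571]
contact_force: [-0.2, -0.4, -3.6]
opening: 0.476
```

```bash
python3 - <<'E'
from h import *
s=r.sense();print(s['eef_pos'],s['opening'],s['contact_force'])
C,I=shot('s6','side')
cv2.imwrite('pics/s6c.png',cv2.resize(I[130:260,260:390],None,fx=4.5,fy=4.5,interpolation=cv2.INTER_CUBIC))
C,I=shot('w7')
E
```

```text
[522.01021305  69.88796395 164.61817047] 0.4764823998388068 [-0.24403262 -0.41583202 -3.64270634]
```

View pics/s6c.png

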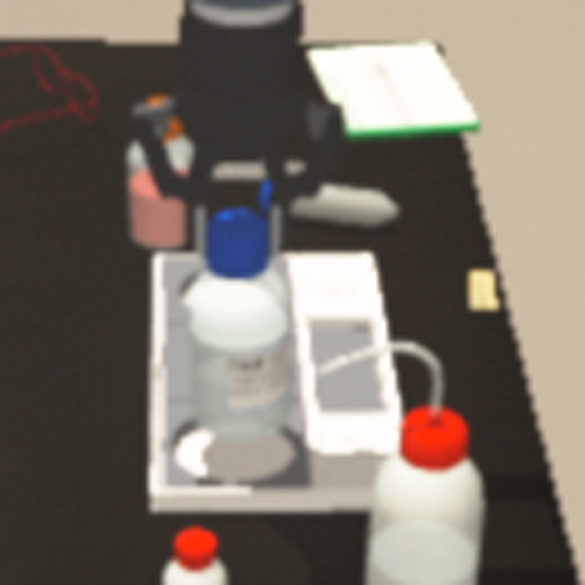

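View pics/w7.png

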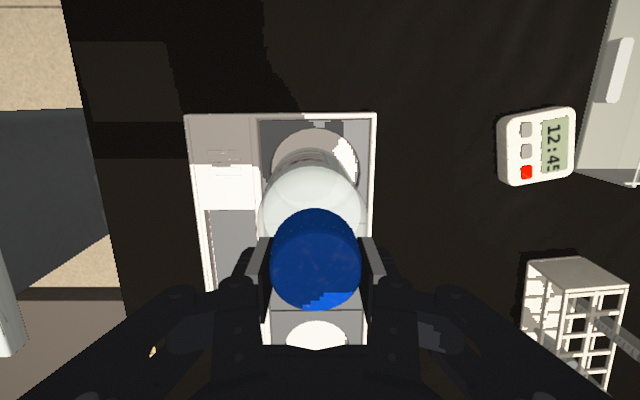

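Call:
jog_arm(increments="0.15 0.15 0.5 0 0 0 -1;0 0 0.8 0 0 0 -1;0 0 0.8 0 0 0 -1;0 0 0.4 0 0 0 -1;0 0 0.2 0 0 0 -1;0 0 0.1 0 0 0 -1;0 0 0 0 0 0 -1;0 0 0 0 0 0 -1")

```text
clock: 11.0
eef_pos: [523.6, 71.4, 136.5]
tcp_rot: [3.141, -0.0, 1.571]
contact_force: [0.1, 0.1, -3.4]
opening: 0.476
```

```bash
python3 - <<'E'
from h import *
s=r.sense();print(s['eef_pos'],s['opening'],s['contact_force'])
C,I=shot('s7','side')
cv2.imwrite('pics/s7c.png',cv2.resize(I[130:260,260:390],None,fx=4.5,fy=4.5,interpolation=cv2.INTER_CUBIC))
E
```

```text
[523.56303274  71.37950792 136.49840734] 0.4761125860434892 [ 0.07566832  0.14670844 -3.4409236 ]
```

View pics/s7c.png

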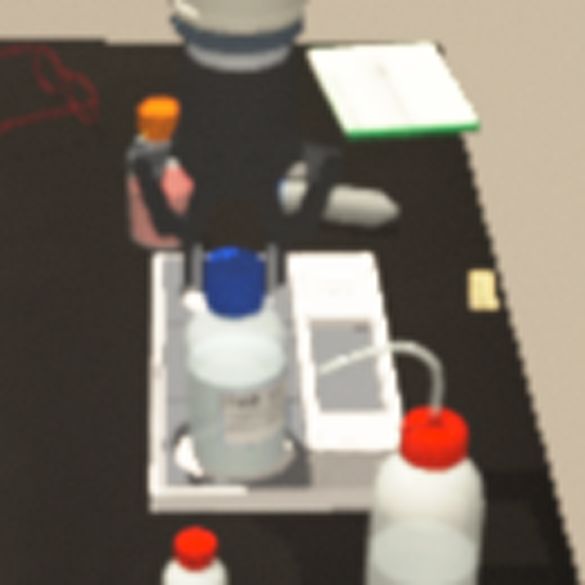

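Call:
jog_arm(increments="0 0 0.2 0 0 0 -1;0 0 0.1 0 0 0 -1;0 0 0.1 0 0 0 -1;0 0 0 0 0 0 -1;0 0 0 0 0 0 -1;0 0 0 0 0 0 -1;0 0 0 0 0 0 -1;0 0 0 0 0 0 -1")

```text
clock: 11.85
eef_pos: [523.4, 71.3, 132.3]
tcp_rot: [-3.142, -0.0, 1.571]
contact_force: [-0.4, -0.2, -3.1]
opening: 0.474
```

Call:
jog_arm(increments="0 0 0.1 0 0 0 -1;0 0 0.05 0 0 0 -1;0 0 0 0 0 0 -1;0 0 0 0 0 0 -1;0 0 0 0 0 0 -1;0 0 0 0 0 0 -1;0 0 0 0 0 0 -1;0 0 0 0 0 0 -1")

```text
clock: 12.65
eef_pos: [523.5, 71.4, 132.1]
tcp_rot: [3.141, -0.0, 1.571]
contact_force: [-5.3, -0.8, 13.3]
opening: 0.474
```

Call:
jog_arm(increments="0 0 -0.05 0 0 0 -0.02;0 0 0 0 0 0 0;0 0 0 0 0 0 0.1;0 0 0 0 0 0 0.2;0 0 0 0 0 0 0.4;0 0 0 0 0 0 0.6;0 0 0 0 0 0 0.6;0 0 0 0 0 0 0.6")

```text
clock: 13.45
eef_pos: [523.4, 71.3, 131.3]
tcp_rot: [3.142, 0.0, 1.571]
contact_force: [0.2, 0.2, 0.0]
opening: 0.799
```

Call:
jog_arm(increments="0 0 -0.5 0 0 0 0.6;0 0 -1 0 0 0 0.6;0 0 -2 0 0 0 0.8;0 0 -3 0 0 0 1;0 0 -3 0 0 0 1;0 0 -3 0 0 0 1;0 0 -3 0 0 0 1;0 0 -2 0 0 0 1")

```text
clock: 14.25
eef_pos: [523.9, 71.4, 309.6]
tcp_rot: [3.138, -0.0, 1.571]
contact_force: [0.5, 0.4, -1.0]
opening: 0.998
```

```bash
python3 - <<'E'
from h import *
s=r.sense();print(s['eef_pos'],s['opening'],s['contact_force'])
C,I=shot('s8','side')
cv2.imwrite('pics/s8c.png',cv2.resize(I[130:260,260:390],None,fx=4.5,fy=4.5,interpolation=cv2.INTER_CUBIC))
E
```

```text
[523.91608577  71.39128518 309.62088887] 0.998265418602683 [ 0.46168158  0.36928665 -0.96925582]
```

View pics/s8c.png

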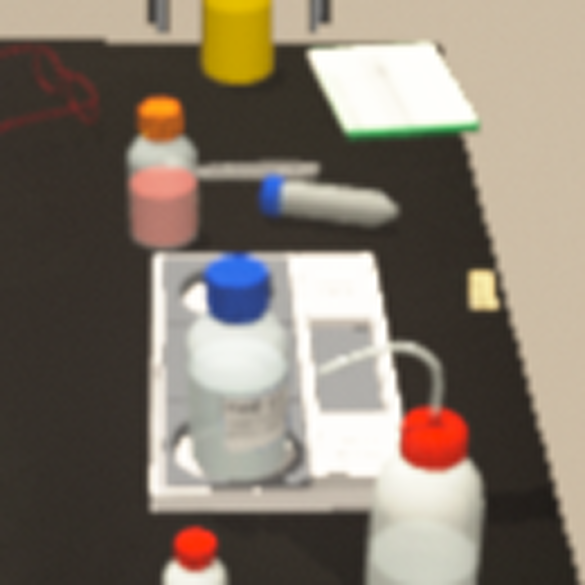

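Side view: the large bottle stands upright in its hole (crop 238,420). Next is the medium bottle.

Call:
jog_arm(increments="-3 0.5 0 0 0 0 1;-4.5 0.8 0 0 0 0 1;-4.5 0.9 0 0 0 0 1;-4.5 0.9 0 0 0 0 1;-4.5 0.9 0 0 0 0 1;-4 0.9 0 0 0 0 1;-2 0.3 0 0 0 0 1;-0.5 0 0 0 0 0 1")

```text
clock: 15.1
eef_pos: [575.3, -205.5, 306.3]
tcp_rot: [-3.142, 0.0, 1.569]
contact_force: [0.3, 0.3, 0.7]
opening: 1.004
```

Call:
jog_arm(increments="0 0 1 0 0 0 1;0 0 2 0 0 0 1;0 0 2.5 0 0 0 1;0 0 2 0 0 0 1;0 0 1.5 0 0 0 1;0 0 0.5 0 0 0 1;0 0 0 0 0 0 1;0 0 0 0 0 0 1")

```text
clock: 15.9
eef_pos: [575.9, -203.4, 212.1]
tcp_rot: [3.14, 0.0, 1.571]
contact_force: [-0.1, -0.2, 0.1]
opening: 1.002
```

```bash
python3 - <<'E'
from h import *
s=r.sense();print(s['eef_pos'],s['opening'],s['contact_force'])
C,I=shot('w8')
p=blob(I,(200,100,450,330),'O');print(p.min(0),p.max(0));um=(p[:,0].min()+p[:,0].max()+1)/2
q=p[abs(p[:,0]-um)<6];far=q[:,1].max()+1;near=q[:,1].min();vm=(far+near)/2
print(onz(C,um,far,118).round(1),onz(C,um,near,102).round(1),onz(C,p[:,0].min(),vm,116).round(1),onz(C,p[:,0].max()+1,vm,116).round(1))
E
```

```text
[ 575.91252984 -203.43336982  212.13882592] 1.0018493960063635 [-0.1233441  -0.2241981   0.11420451]
[294 215] [336 259]
[ 577.1 -259.3  118. ] [ 577.1 -224.9  102. ] [ 559.2 -239.5  116. ] [ 594.9 -239.5  116. ]
```

View pics/w8.png

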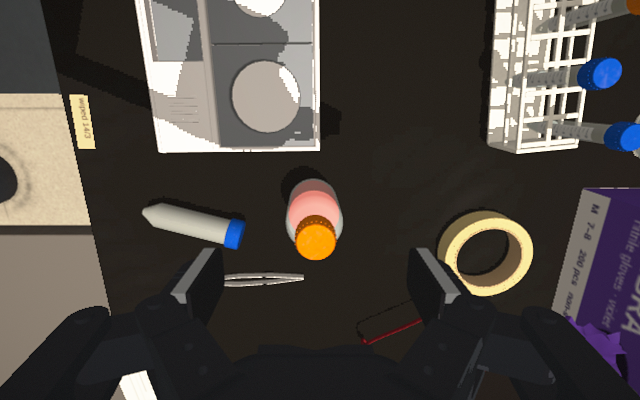

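```bash
python3 - <<'E'
from h import *
C=cam('wrist');I=cv2.imread('pics/w8.png')
print('hole',onz(C,265.5,96.5,16).round(1),onz(C,231,96.5,16).round(1),onz(C,300.5,96.5,16).round(1),onz(C,265.5,60,16).round(1),onz(C,265.5,133,16).round(1))
cv2.imwrite('pics/w8c.png',cv2.resize(I[40:160,130:330],None,fx=4,fy=4,interpolation=cv2.INTER_NEAREST))
p=blob(I,(130,195,250,260),'G');print('tube body',cv2.minAreaRect(p.astype(np.float32)),p[p[:,0].argmin()])
c=blob(I,(215,210,250,260),'B');print(cv2.minAreaRect(c.astype(np.float32)))
E
```

```text
hole [ 525.8 -127.6   16. ] [ 490.2 -127.6   16. ] [ 561.9 -127.6   16. ] [527.4 -92.7  16. ] [ 524.1 -164.7   16. ]
tube body ((184.14707946777344, 221.41180419921875), (87.31282806396484, 24.496097564697266), 14.03624439239502) [142 210]
((234.35296630859375, 233.5882568359375), (16.97749137878418, 30.55948829650879), 14.03624439239502)
```

View pics/w8c.png

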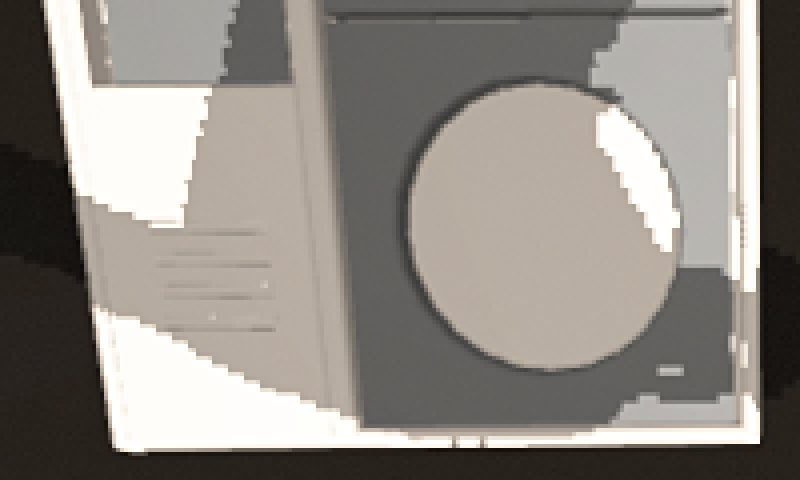

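Call:
jog_arm(increments="-1.5 0.1 0 0 0 0 1;-2 0 1 0 0 0 1;-0.45 0 2 0 0 0 1;0 0 2.5 0 0 0 1;0 0 2.5 0 0 0 1;0 0 2 0 0 0 1;0 0 1 0 0 0 1;0 0 0 0 0 0 1", squeeze=60)

```text
clock: 16.75
eef_pos: [575.3, -244.0, 99.6]
tcp_rot: [-3.139, -0.001, 1.57]
contact_force: [1.8, -0.4, -0.2]
opening: 1.002
```

Call:
jog_arm(increments="0 0.15 0 0 0 0 1;0 0 0 0 0 0 0.5;0 0 0 0 0 0 0;0 0 0 0 0 0 -0.2;0 0 0 0 0 0 -0.5;0 0 0 0 0 0 -1;0 0 0 0 0 0 -1;0 0 0 0 0 0 -1")

```text
clock: 17.55
eef_pos: [578.1, -243.4, 102.3]
tcp_rot: [3.141, 0.001, 1.571]
contact_force: [-1.8, -0.5, 6.6]
opening: 0.377
```

Call:
jog_arm(increments="0 0 0 0 0 0 -1;0 0 0 0 0 0 -1;0 0 0 0 0 0 -1;0 0 -0.5 0 0 0 -1;0 0 -0.5 0 0 0 -1;0 0 -0.5 0 0 0 -1;0 0 -0.5 0 0 0 -1;0 0 0 0 0 0 -1")

```text
clock: 18.35
eef_pos: [578.4, -243.3, 122.2]
tcp_rot: [3.14, 0.001, 1.571]
contact_force: [0.7, -0.2, -2.5]
opening: 0.379
```

```bash
python3 - <<'E'
from h import *
s=r.sense();print(s['eef_pos'],s['opening'],s['contact_force'])
C,I=shot('w9')
p=blob(I,(240,150,400,330),'O');um=(p[:,0].min()+p[:,0].max()+1)/2
q=p[abs(p[:,0]-um)<6];far=q[:,1].max()+1;print(um,far,onz(C,um,far,118+20))
E
```

```text
[ 578.35510134 -243.33059212  122.19465128] 0.3785387316644377 [ 0.70641919 -0.17820465 -2.54574312]
316.0 301 [ 579.64594454 -259.82434439  138.        ]
```

View pics/w9.png

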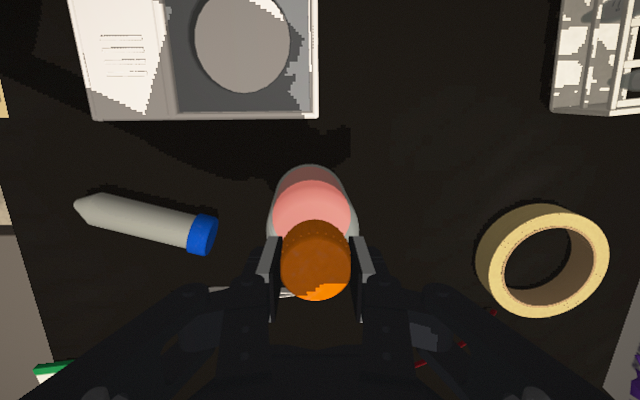

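Call:
jog_arm(increments="0 0 -1.5 0 0 0 -1;0 0 -2 0 0 0 -1;1.5 -0.7 -0.5 0 0 0 -1;2.5 -1.2 0 0 0 0 -1;2.5 -1.2 0 0 0 0 -1;2.5 -1.2 0 0 0 0 -1;1.5 -0.7 0 0 0 0 -1;1 -0.4 0 0 0 0 -1")

```text
clock: 19.2
eef_pos: [523.0, -126.7, 161.5]
tcp_rot: [-3.141, -0.0, 1.572]
contact_force: [0.4, -0.9, -2.6]
opening: 0.377
```

Call:
jog_arm(increments="0 0 0.5 0 0 0 -1;0 0 1 0 0 0 -1;0 0 0 0 0 0 -1;0 0 0 0 0 0 -1;0 0 0 0 0 0 -1;0 0 0 0 0 0 -1;0 0 0 0 0 0 -1;0 0 0 0 0 0 -1")

```text
clock: 20.0
eef_pos: [523.9, -128.2, 146.4]
tcp_rot: [3.141, 0.0, 1.571]
contact_force: [0.2, 0.2, -2.8]
opening: 0.375
```

```bash
python3 - <<'E'
from h import *
s=r.sense();print(s['eef_pos'],s['opening'],s['contact_force'])
C,I=shot('w10')
C,I=shot('s10','side')
cv2.imwrite('pics/s10c.png',cv2.resize(I[130:260,260:390],None,fx=4.5,fy=4.5,interpolation=cv2.INTER_CUBIC))
E
```

```text
[ 523.94353915 -128.24541679  146.4135887 ] 0.37496449167510126 [ 0.21218492  0.21452446 -2.75799693]
```

View pics/w10.png

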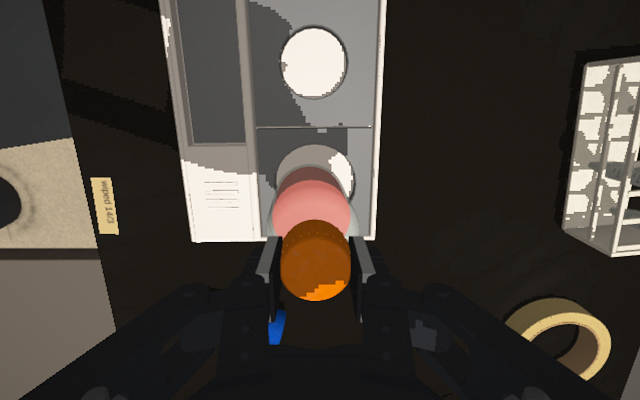

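View pics/s10c.png

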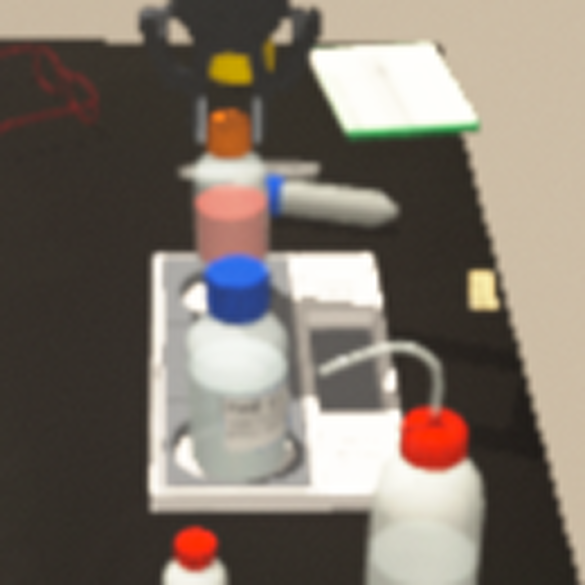

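```bash
python3 - <<'E'
from h import *
C=cam('wrist')
print('axis px z=162,120,46',proj(C,[[525,-127.5,162],[525,-127.5,120],[525,-127.5,46]]).round(1))
print('hole x',[onz(C,u,183,16).round(1) for u in (277,316,355)],'small hole',[onz(C,*q,16).round(1) for q in [(279,62),(347.5,62),(313,25),(313,99)]])
E
```

```text
axis px z=162,120,46 [[315.5 268.5]
 [315.5 230.9]
 [315.5 193.7]]
hole x [array([ 490.4, -126.6,   16. ]), array([ 525.5, -126.6,   16. ]), array([ 560.5, -126.6,   16. ])] small hole [array([495.6, -25.7,  16. ]), array([550.8, -25.7,  16. ]), array([523.1,   1.1,  16. ]), array([522.9, -54.2,  16. ])]
```

Call:
jog_arm(increments="0 0.2 0.5 0 0 0 -1;0 0 1 0 0 0 -1;0 0 1 0 0 0 -1;0 0 0.7 0 0 0 -1;0 0 0.3 0 0 0 -1;0 0 0.2 0 0 0 -1;0 0 0 0 0 0 -1;0 0 0 0 0 0 -1")

```text
clock: 20.9
eef_pos: [526.1, -128.2, 109.5]
tcp_rot: [3.141, 0.0, 1.571]
contact_force: [-0.7, -1.0, -3.3]
opening: 0.378
```

Call:
jog_arm(increments="0 0 0.1 0 0 0 -1;0 0 0.1 0 0 0 -1;0 0 0 0 0 0 -1;0 0 0 0 0 0 -1;0 0 0 0 0 0 -1;0 0 0 0 0 0 -1;0 0 0 0 0 0 -1;0 0 0 0 0 0 -1")

```text
clock: 21.7
eef_pos: [525.9, -128.2, 107.3]
tcp_rot: [3.142, 0.0, 1.571]
contact_force: [0.5, -0.6, -1.7]
opening: 0.377
```

Call:
jog_arm(increments="0 0 0.1 0 0 0 -1;0 0 0 0 0 0 -1;0 0 0 0 0 0 -1;0 0 0 0 0 0 -1;0 0 0 0 0 0 -1;0 0 0 0 0 0 -1;0 0 0 0 0 0 -1;0 0 0 0 0 0 -1")

```text
clock: 22.5
eef_pos: [525.9, -128.2, 106.3]
tcp_rot: [3.141, 0.0, 1.571]
contact_force: [0.1, -0.5, -1.5]
opening: 0.38
```

```bash
python3 - <<'E'
from h import *
C,I=shot('w11')
E
```

```text
(no output)
```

View pics/w11.png

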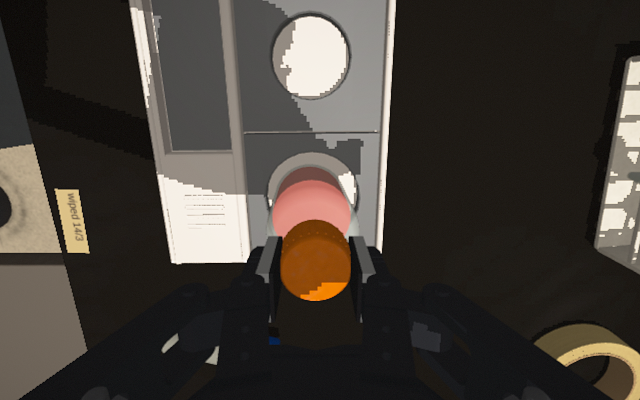

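Call:
jog_arm(increments="0 0 0.1 0 0 0 -1;0 0 0 0 0 0 -1;0 0 0 0 0 0 -0.2;0 0 0 0 0 0 -0.1;0 0 0 0 0 0 0;0 0 0 0 0 0 0.2;0 0 0 0 0 0 0.5;0 0 0 0 0 0 0.5")

```text
clock: 23.35
eef_pos: [525.9, -128.1, 105.2]
tcp_rot: [-3.142, -0.0, 1.571]
contact_force: [0.2, -0.3, 1.1]
opening: 0.75
```

Call:
jog_arm(increments="0 0 -0.5 0 0 0 0.6;0 0 -1 0 0 0 0.6;0 0 -2 0 0 0 0.8;0 0 -3 0 0 0 1;0 0 -4 0 0 0 1;0 0 -4 0 0 0 1;0 0 -4 0 0 0 1;0 0 -3 0 0 0 1")

```text
clock: 24.15
eef_pos: [526.2, -128.3, 324.1]
tcp_rot: [3.138, 0.001, 1.571]
contact_force: [1.1, -0.3, -0.5]
opening: 0.999
```

```bash
python3 - <<'E'
from h import *
s=r.sense();print(s['eef_pos'],s['opening'],s['contact_force'])
C,I=shot('w12')
C,I=shot('s12','side')
cv2.imwrite('pics/s12c.png',cv2.resize(I[130:260,260:390],None,fx=4.5,fy=4.5,interpolation=cv2.INTER_CUBIC))
E
```

```text
[ 526.22188309 -128.26528219  324.13299009] 0.9994714042532927 [ 1.06718501 -0.28495957 -0.50078138]
```

View pics/w12.png

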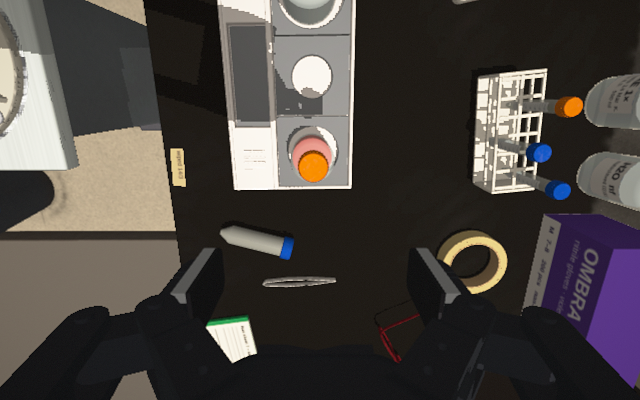

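View pics/s12c.png

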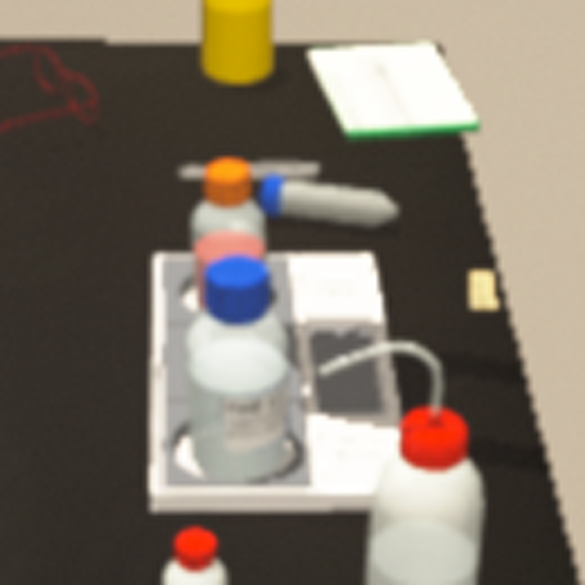

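Both bottles stand. Before going for the small one I'll triangulate the squeeze bottle and its spout for clearance.

```bash
python3 - <<'E'
from h import *
T,S=cam('top'),cam('side')
for n,a,b in [('spout tip',(152/2.42+170,112/2.42+150),(260+320/4.5,130+372/4.5)),('sq cap',(147/2.42+170,163/2.42+150),(260+435/4.5,130+437/4.5))]:
    P,e=tri(ray(T,*a),ray(S,*b));print(n,P.round(0),e.round(1))
a=onz(S,260+425/4.5,130+560/4.5,80);print(a.round(0))
E
```

```text
spout tip [478. 251. 190.] 1.9
sq cap [412. 264. 154.] 3.3
[413. 285.  80.]
```

Call:
jog_arm(increments="3 0.1 -1 0 0 0 1;4.5 0.3 0 0 0 0 1;4.5 0.3 0 0 0 0 1;4.5 0.3 0 0 0 0 1;4.5 0.3 0 0 0 0 1;4.5 0.3 0 0 0 0 1;4.5 0.3 0 0 0 0 1;4.5 0.3 0 0 0 0 1")

```text
clock: 25.05
eef_pos: [547.3, 218.6, 330.1]
tcp_rot: [-3.141, 0.0, 1.571]
contact_force: [0.4, -0.7, 0.2]
opening: 0.996
```

Call:
jog_arm(increments="4 0.2 0 0 0 0 1;3 0 0 0 0 0 1;2 0 0 0 0 0 1;0.5 0 0 0 0 0 1;0 0 0 0 0 0 1;0 0 0 0 0 0 1;0 0 0 0 0 0 1;0 0 0 0 0 0 1")

```text
clock: 25.85
eef_pos: [550.1, 310.8, 330.5]
tcp_rot: [3.141, 0.0, 1.57]
contact_force: [0.2, -0.4, -0.2]
opening: 1.004
```

```bash
python3 - <<'E'
from h import *
s=r.sense();print(s['eef_pos'],s['opening'],s['contact_force'])
C,I=shot('w13')
E
```

```text
[550.09649787 310.78375197 330.52370946] 1.003638478235946 [ 0.16145518 -0.41675022 -0.22141849]
```

View pics/w13.png

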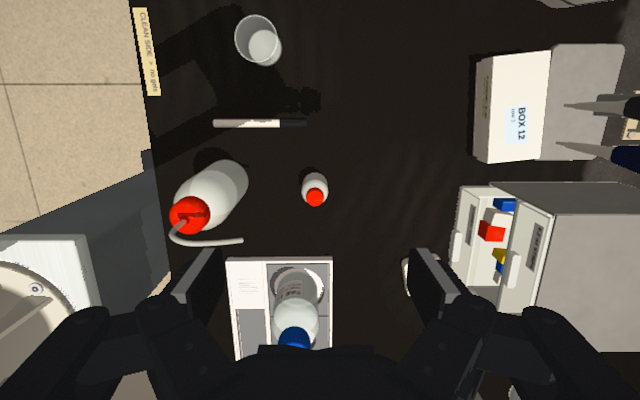

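```bash
python3 - <<'E'
from h import *
C=cam('wrist');I=cv2.imread('pics/w13.png')
p=blob(I,(290,170,345,225),'R');print(p.min(0),p.max(0));um=(p[:,0].min()+p[:,0].max()+1)/2
vm=(p[:,1].min()+p[:,1].max()+1)/2;print(onz(C,um,p[:,1].max()+1,75).round(1),onz(C,um,p[:,1].min(),64).round(1),onz(C,p[:,0].min(),vm,74).round(1),onz(C,p[:,0].max()+1,vm,74).round(1))
E
```

```text
[306 188] [323 206]
[550.4 245.4  75. ] [550.5 268.8  64. ] [538.4 258.5  74. ] [562.5 258.5  74. ]
```

Call:
jog_arm(increments="-1.5 0 0 0 0 0 1;-2.5 0 2 0 0 0 1;-1.3 0 3.5 0 0 0 1;0 0 4 0 0 0 1;0 0 4 0 0 0 1;0 0 4 0 0 0 1;0 0 2.5 0 0 0 1;0 0 1 0 0 0 1")

```text
clock: 26.7
eef_pos: [548.3, 257.0, 117.7]
tcp_rot: [-3.138, 0.002, 1.57]
contact_force: [-0.7, -0.4, -0.1]
opening: 1.003
```

Call:
jog_arm(increments="0 0 0 0 0 0 1;0 0 0 0 0 0 1;0 0 0 0 0 0 1;0 0 0 0 0 0 1;0 0 0 0 0 0 1;0 0 0 0 0 0 1;0 0 0 0 0 0 1;0 0 0 0 0 0 1")

```text
clock: 27.5
eef_pos: [549.9, 258.9, 120.3]
tcp_rot: [3.142, -0.0, 1.571]
contact_force: [-0.0, 0.4, 0.6]
opening: 0.999
```

```bash
python3 - <<'E'
from h import *
s=r.sense();print(s['eef_pos'],s['opening'],s['contact_force'])
C,I=shot('w14')
p=blob(I,(270,170,370,320),'R');print(p.min(0),p.max(0));um=(p[:,0].min()+p[:,0].max()+1)/2
vm=(p[:,1].min()+p[:,1].max()+1)/2;print(onz(C,um,p[:,1].max()+1,75).round(1),onz(C,um,p[:,1].min(),64).round(1),onz(C,p[:,0].min(),vm,74).round(1),onz(C,p[:,0].max()+1,vm,74).round(1))
E
```

```text
[549.86483164 258.87249661 120.34231139] 0.9988786215824155 [-0.04463728  0.44539132  0.56668866]
[296 198] [332 235]
[550.3 247.6  75. ] [550.3 270.1  64. ] [538.4 260.5  74. ] [562.2 260.5  74. ]
```

View pics/w14.png

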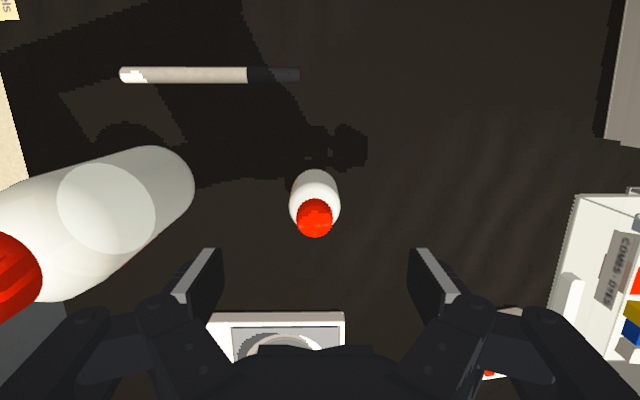

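Call:
jog_arm(increments="0 0 1 0 0 0 1;0 0 1.5 0 0 0 1;0 0 2 0 0 0 1;0 0 2 0 0 0 1;0 0 1.5 0 0 0 1;0 0 1 0 0 0 1;0 0 0.5 0 0 0 1;0 0 0 0 0 0 1", squeeze=40)

```text
clock: 28.35
eef_pos: [549.6, 258.7, 24.6]
tcp_rot: [-3.141, 0.0, 1.571]
contact_force: [-0.5, -0.3, -0.0]
opening: 0.997
```

Call:
jog_arm(increments="0 0 0 0 0 0 0.5;0 0 0 0 0 0 0.2;0 0 0 0 0 0 0;0 0 0 0 0 0 -0.2;0 0 0 0 0 0 -0.5;0 0 0 0 0 0 -1;0 0 0 0 0 0 -1;0 0 0 0 0 0 -1")

```text
clock: 29.15
eef_pos: [550.3, 259.1, 26.1]
tcp_rot: [3.141, -0.001, 1.571]
contact_force: [-2.4, -0.1, 6.3]
opening: 0.422
```

Call:
jog_arm(increments="0 0 0 0 0 0 -1;0 0 0 0 0 0 -1;0 0 -0.5 0 0 0 -1;0 0 -1.5 0 0 0 -1;0 0 -2 0 0 0 -1;0 0 -2 0 0 0 -1;0 0 -1.5 0 0 0 -1;0 0 -0.5 0 0 0 -1")

```text
clock: 29.95
eef_pos: [550.9, 259.3, 107.7]
tcp_rot: [3.139, -0.001, 1.571]
contact_force: [-0.3, 0.6, -0.6]
opening: 0.422
```

```bash
python3 - <<'E'
from h import *
s=r.sense();print(s['eef_pos'],s['opening'],s['contact_force'])
C,I=shot('w15')
C,I=shot('s15','side')
cv2.imwrite('pics/s15c.png',cv2.resize(I[130:290,240:390],None,fx=3.7,fy=3.7,interpolation=cv2.INTER_CUBIC))
E
```

```text
[550.92062177 259.31240876 107.733373  ] 0.4224340254127453 [-0.26299998  0.55875294 -0.6230499 ]
```

View pics/w15.png

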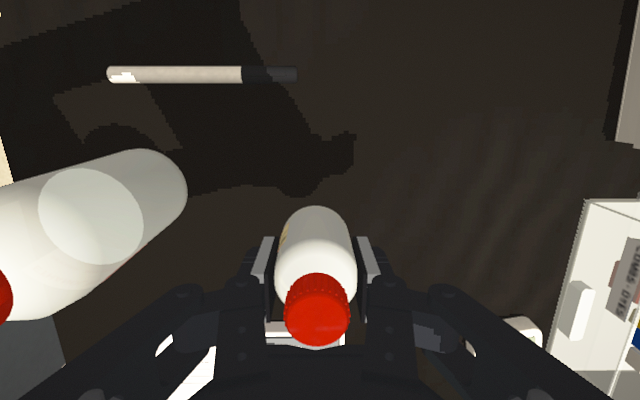

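View pics/s15c.png

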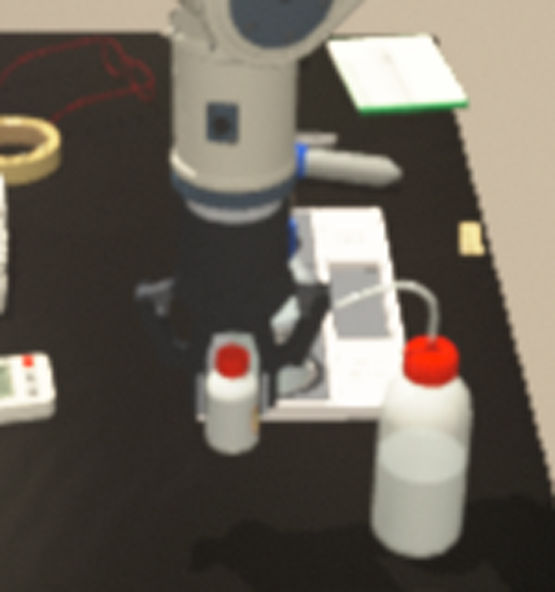

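```bash
python3 - <<'E'
from h import *
S=cam('side');W=cam('wrist');P=-W[1].T@W[2];print(P)
print((proj(S,[P,r.sense()['eef_pos']])-[240,130])*3.7)
print(np.round(r.sense()['qpos'],3))
I=cv2.imread('pics/s15.png');cv2.imwrite('pics/s15d.png',cv2.resize(I[100:300,220:400],None,fx=3,fy=3,interpolation=cv2.INTER_CUBIC))
E
```

```text
[551.18596941 334.04343067 248.55904998]
[[230.41231623 300.72089321]
 [230.6891118  409.30379906]]
[ 0.437  0.467  1.772 -0.     0.901  0.437]
```

```bash
python3 - <<'E'
import cv2,numpy as np
I=cv2.imread('pics/s15.png')[170:250,270:335].astype(float)
I=np.clip((I/255)**.4*255,0,255).astype('uint8')
cv2.imwrite('pics/s15e.png',cv2.resize(I,None,fx=7,fy=7,interpolation=cv2.INTER_CUBIC))
E
```

```text
(no output)
```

View pics/s15e.png

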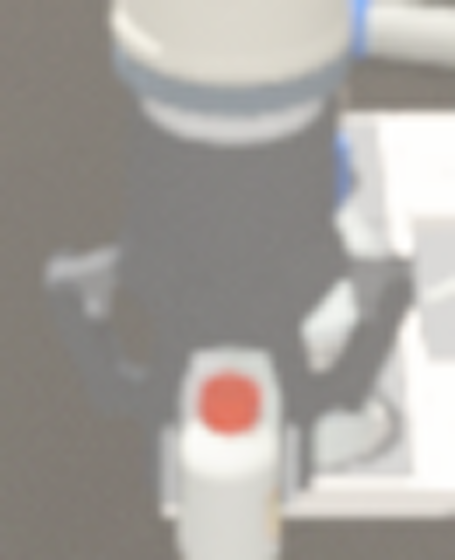

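Call:
jog_arm(increments="0 0 -1 0 0 0 -1;0 0 -2 0 0 0 -1;0 0 -2.5 0 0 0 -1;0 0 -2.5 0 0 0 -1;0 0 -2.5 0 0 0 -1;0 0 -1.7 0 0 0 -1;0 0 -1 0 0 0 -1;-1 0 0 0 0 0 -1")

```text
clock: 30.85
eef_pos: [550.3, 249.5, 238.2]
tcp_rot: [3.14, -0.001, 1.572]
contact_force: [-0.0, 0.5, -0.8]
opening: 0.421
```

Call:
jog_arm(increments="-2.5 -0.2 0 0 0 0 -1;-3.5 -0.4 0 0 0 0 -1;-3.5 -0.4 0 0 0 0 -1;-3.5 -0.4 0 0 0 0 -1;-3.5 -0.4 0 0 0 0 -1;-3.5 -0.4 0 0 0 0 -1;-3.5 -0.4 0 0 0 0 -1;-2.5 -0.2 0 0 0 0 -1")

```text
clock: 31.65
eef_pos: [520.2, -13.6, 235.9]
tcp_rot: [-3.139, 0.001, 1.57]
contact_force: [-0.1, 0.2, 0.2]
opening: 0.422
```

Call:
jog_arm(increments="-1 0 0 0 0 0 -1;-0.6 0 0 0 0 0 -1;0 0 0 0 0 0 -1;0 0 0 0 0 0 -1;0 0 0 0 0 0 -1;0 0 0 0 0 0 -1;0 0 0 0 0 0 -1;0 0 0 0 0 0 -1")

```text
clock: 32.45
eef_pos: [521.9, -26.9, 237.3]
tcp_rot: [3.142, -0.0, 1.571]
contact_force: [0.3, -1.0, -0.5]
opening: 0.425
```

```bash
python3 - <<'E'
from h import *
s=r.sense();print(s['eef_pos'],s['opening'],s['contact_force'])
C,I=shot('w16')
C,I=shot('s16','side')
cv2.imwrite('pics/s16c.png',cv2.resize(I[100:260,260:390],None,fx=3.7,fy=3.7,interpolation=cv2.INTER_CUBIC))
E
```

```text
[521.92468781 -26.85432129 237.31899335] 0.424874293283382 [ 0.34316343 -1.01110995 -0.50328414]
```

View pics/w16.png

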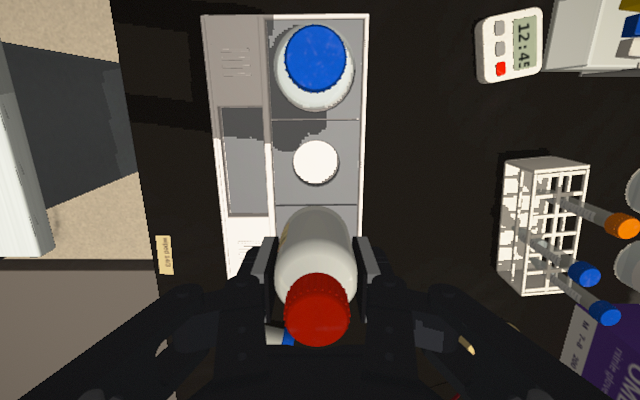

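View pics/s16c.png

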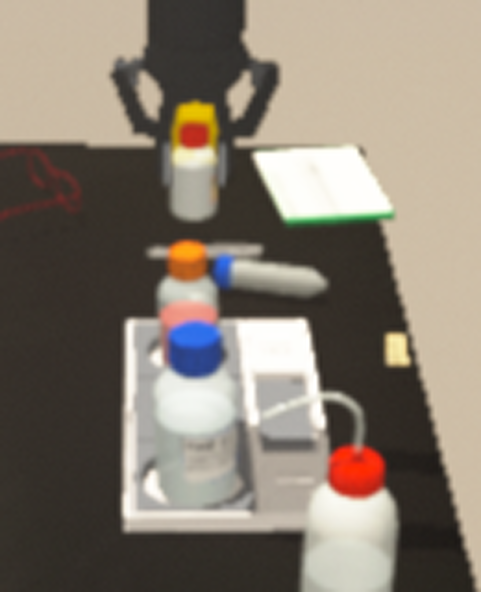

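```bash
python3 - <<'E'
from h import *
C=cam('wrist');I=cv2.imread('pics/w16.png');s=r.sense()['eef_pos'];print(s)
g=cv2.cvtColor(I,cv2.COLOR_BGR2GRAY)[130:195,280:350];m=(g>200).astype('uint8')
cs,_=cv2.findContours(m,cv2.RETR_EXTERNAL,cv2.CHAIN_APPROX_NONE);c=max(cs,key=cv2.contourArea).reshape(-1,2)+[280,130];print(c.min(0),c.max(0)+1)
a,b=c.min(0),c.max(0)+1;mx,my=(a+b)/2
for z in (4,16):print(z,[onz(C,*q,z).round(1)[:2].tolist() for q in [(a[0],my),(b[0],my),(mx,a[1]),(mx,b[1])]])
p=blob(I,(270,260,365,360),'R');um=(p[:,0].min()+p[:,0].max()+1)/2;print(um,p.min(0),p.max(0))
zt=s[2]-26.1+75
print('cap far',onz(C,um,p[:,1].max()+1,zt).round(1),'w',onz(C,p[:,0].min(),310,zt-1).round(1),onz(C,p[:,0].max()+1,310,zt-1).round(1))
# body left/right at front
E
```

```text
[521.88959868 -27.00291167 237.28663453]
[293 140] [337 183]
4 [[495.6, -26.2], [549.1, -26.2], [522.4, -0.2], [522.3, -53.2]]
16 [[496.5, -23.8], [548.2, -23.8], [522.4, 1.3], [522.4, -49.9]]
317.0 [283 273] [350 346]
cap far [523.5 -39.2 286.2] w [511.4 -24.  285.2] [535.5 -24.  285.2]
```

Call:
jog_arm(increments="0.05 0 1.5 0 0 0 -1;0 0 3 0 0 0 -1;0 0 3.5 0 0 0 -1;0 0 3.5 0 0 0 -1;0 0 3 0 0 0 -1;0 0 2 0 0 0 -1;0 0 1 0 0 0 -1;0 0 0.5 0 0 0 -1")

```text
clock: 33.35
eef_pos: [521.7, -26.7, 56.6]
tcp_rot: [-3.141, -0.0, 1.571]
contact_force: [0.1, -0.2, 0.1]
opening: 0.424
```

```bash
python3 - <<'E'
from h import *
s=r.sense();print(s['eef_pos'],s['opening'],s['contact_force'])
C,I=shot('w17')
E
```

```text
[521.67291746 -26.67472399  56.63106218] 0.4240637200773341 [ 0.11232288 -0.22106616  0.14093006]
```

View pics/w17.png

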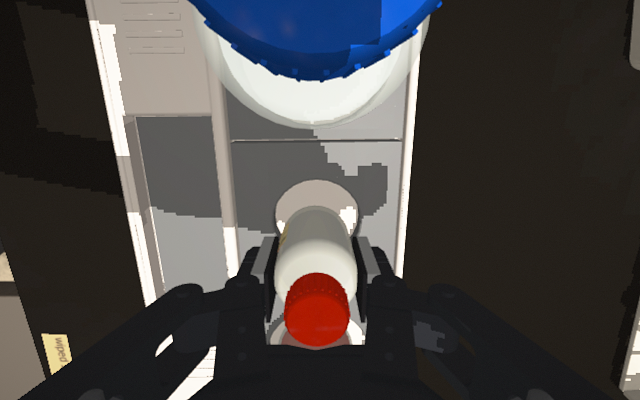

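Call:
jog_arm(increments="0 0 0.6 0 0 0 -1;0 0 0.8 0 0 0 -1;0 0 0.6 0 0 0 -1;0 0 0.3 0 0 0 -1;0 0 0.15 0 0 0 -1;0 0 0 0 0 0 -1;0 0 0 0 0 0 -1;0 0 0 0 0 0 -1")

```text
clock: 34.2
eef_pos: [522.1, -26.7, 33.0]
tcp_rot: [3.141, 0.0, 1.571]
contact_force: [0.0, -0.4, 0.3]
opening: 0.423
```

Call:
jog_arm(increments="0 0 0.1 0 0 0 -1;0 0 0.05 0 0 0 -1;0 0 0 0 0 0 -1;0 0 0 0 0 0 -1;0 0 0 0 0 0 -1;0 0 0 0 0 0 -1;0 0 0 0 0 0 -1;0 0 0 0 0 0 -1")

```text
clock: 35.0
eef_pos: [521.9, -26.6, 31.3]
tcp_rot: [3.142, -0.0, 1.571]
contact_force: [-0.4, -0.2, 0.0]
opening: 0.422
```

Call:
jog_arm(increments="0 0 0.1 0 0 0 -1;0 0 0 0 0 0 -1;0 0 0 0 0 0 -1;0 0 0 0 0 0 -1;0 0 0 0 0 0 -1;0 0 0 0 0 0 -1;0 0 0 0 0 0 -1;0 0 0 0 0 0 -1")

```text
clock: 35.8
eef_pos: [521.9, -26.7, 30.3]
tcp_rot: [3.142, 0.0, 1.571]
contact_force: [-0.5, 0.4, 0.1]
opening: 0.422
```

Call:
jog_arm(increments="0 0 0.07 0 0 0 -1;0 0 0 0 0 0 -1;0 0 0 0 0 0 -0.15;0 0 0 0 0 0 -0.1;0 0 0 0 0 0 0;0 0 0 0 0 0 0.1;0 0 0 0 0 0 0.3;0 0 0 0 0 0 0.3")

```text
clock: 36.6
eef_pos: [521.9, -26.7, 29.5]
tcp_rot: [-3.142, 0.0, 1.571]
contact_force: [0.2, 0.8, 0.1]
opening: 0.646
```

Call:
jog_arm(increments="0 0 -0.5 0 0 0 0.4;0 0 -1 0 0 0 0.4;0 0 -2 0 0 0 0.4;0 0 -3 0 0 0 0.4;0 0 -4 0 0 0 0.6;0 0 -4 0 0 0 1;0 0 -4 0 0 0 1;0 0 -3 0 0 0 1")

```text
clock: 37.4
eef_pos: [522.3, -26.7, 248.3]
tcp_rot: [3.138, 0.0, 1.571]
contact_force: [0.9, -0.2, -0.0]
opening: 0.997
```

```bash
python3 - <<'E'
from h import *
s=r.sense();print(s['eef_pos'],s['opening'],s['contact_force'])
C,I=shot('w18')
C,I=shot('t18','top')
cv2.imwrite('pics/t18c.png',cv2.resize(I[150:260,170:500],None,fx=2.42,fy=2.42,interpolation=cv2.INTER_CUBIC))
E
```

```text
[522.28860024 -26.68051406 248.25105626] 0.9971178167832693 [ 0.89472457 -0.19010201 -0.02272348]
```

View pics/w18.png

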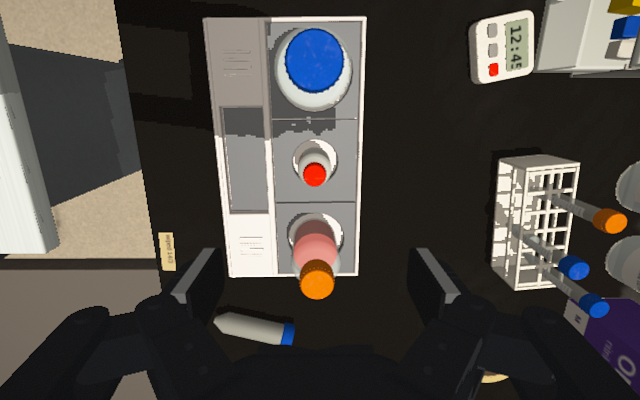

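View pics/t18c.png

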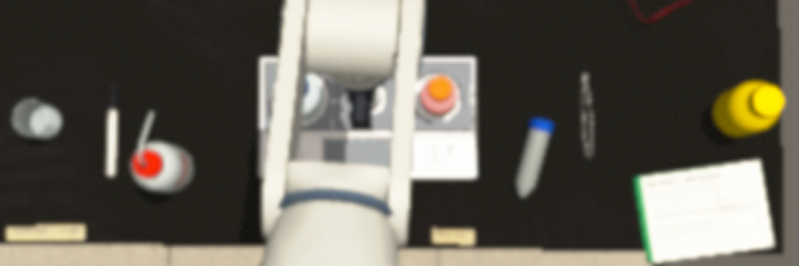

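All three bottles stand in their holes, and squeeze bottle and beaker look unmoved. Next I measure the trough and move to view the tube.

```bash
python3 - <<'E'
from h import *
C=cam('wrist');I=cv2.imread('pics/w18.png')
cv2.imwrite('pics/w18c.png',cv2.resize(I[90:230,195:290],None,fx=4.2,fy=4.2,interpolation=cv2.INTER_NEAREST))
E
```

```text
(no output)
```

View pics/w18c.png

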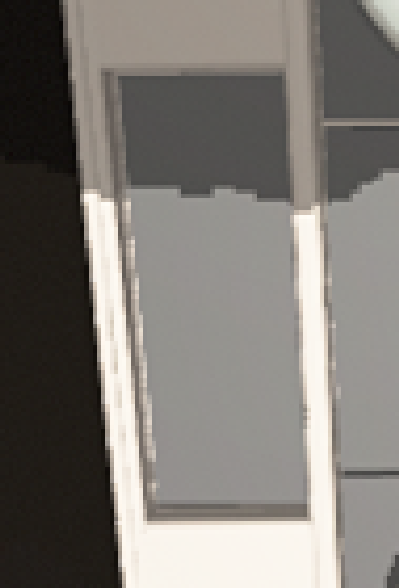

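Call:
jog_arm(increments="-2 -0.7 -0.5 0 0 0 1;-3.5 -1.3 0 0 0 0 1;-3.5 -1.3 0 0 0 0 1;-3.5 -1.3 0 0 0 0 1;-3.5 -1.3 0 0 0 0 1;-3 -1.3 0 0 0 0 1;-2 -0.8 0 0 0 0 1;-0.8 -0.2 0 0 0 0 1")

```text
clock: 38.3
eef_pos: [438.6, -246.0, 249.4]
tcp_rot: [-3.141, 0.0, 1.569]
contact_force: [0.3, 0.1, -0.5]
opening: 1.001
```

Call:
jog_arm(increments="0 0 0 0 0 0 1;0 0 0 0 0 0 1;0 0 0 0 0 0 1;0 0 0 0 0 0 1;0 0 0 0 0 0 1;0 0 0 0 0 0 1;0 0 0 0 0 0 1;0 0 0 0 0 0 1")

```text
clock: 39.1
eef_pos: [439.9, -244.6, 249.6]
tcp_rot: [-3.142, 0.0, 1.571]
contact_force: [0.5, 0.1, 0.4]
opening: 0.996
```

```bash
python3 - <<'E'
from h import *
s=r.sense();print(s['eef_pos'],s['opening'],s['contact_force'])
C,I=shot('w19');np.savez('w19.npz',K=C[0],R=C[1],t=C[2])
E
```

```text
[ 439.9025472  -244.60670112  249.58313169] 0.9959585659638875 [0.53143474 0.07442033 0.36383924]
```

View pics/w19.png

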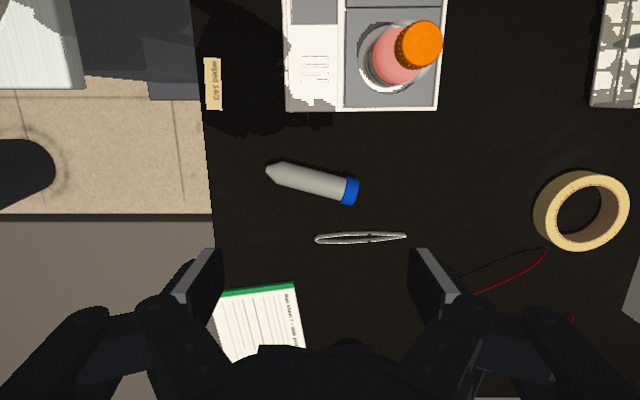

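```bash
python3 - <<'E'
from h import *
d=np.load('w19.npz');C=(d['K'],d['R'],d['t']);I=cv2.imread('pics/w19.png')
g=blob(I,(255,150,365,212),'G');b=blob(I,(330,165,365,212),'B')
m=np.zeros(I.shape[:2],'uint8');cv2.fillPoly(m,[g],255);cv2.fillPoly(m,[b],255)
m=cv2.morphologyEx(m,cv2.MORPH_CLOSE,np.ones((5,5)))
cs,_=cv2.findContours(m,cv2.RETR_EXTERNAL,cv2.CHAIN_APPROX_NONE);c=max(cs,key=cv2.contourArea).reshape(-1,2)
W=np.array([onz(C,*(p+.0),16)[:2] for p in c])
rect=cv2.minAreaRect(W.astype(np.float32));print('rect',rect)
x,y,w,h=cv2.boundingRect(c);print(x,y,w,h)
mu=W.mean(0);u,s,v=np.linalg.svd(W-mu);a=v[0];a=a*np.sign(-a[0]);n=np.array([-a[1],a[0]])
print('axis',a,'ang',np.arctan2(a[1],a[0]));L=(W-mu)@a;N=(W-mu)@n;print('L',L.min(),L.max(),'N',N.min(),N.max())
mid=mu+a*(L.min()+L.max())/2+n*(N.min()+N.max())/2;print('mid',mid,'grip',mid-15*a)
bw=np.array([onz(C,*p,16)[:2] for p in b]);print('cap along',((bw-mid)@a).min(),((bw-mid)@a).max(),((bw-mid)@n).min(),((bw-mid)@n).max())
cv2.imwrite('pics/w19c.png',cv2.resize(I[140:220,250:370],None,fx=5,fy=5,interpolation=cv2.INTER_NEAREST))
E
```

```text
rect ((436.4042663574219, -268.9461364746094), (36.288387298583984, 117.77056121826172), 75.29884338378906)
265 162 95 44
axis [-0.96175776  0.27390145] ang 2.86414536875064
L -54.49694115478092 63.20931633573917 N -18.606621590706663 17.777754045250656
mid [ 436.67019926 -268.06777973] grip [ 451.09656571 -272.17630148]
cap along -58.85312874526004 -38.955528462625345 -18.19218781797865 18.19218781797867
```

View pics/w19c.png

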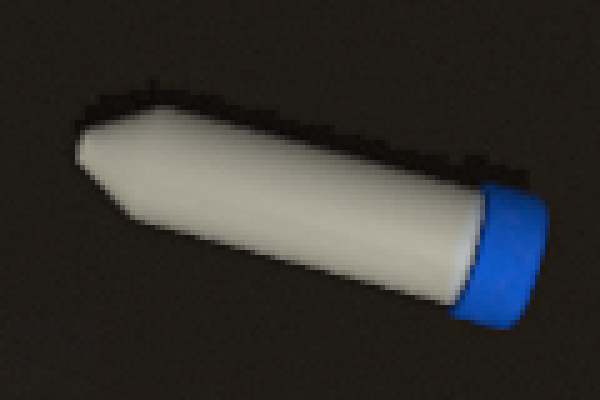

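Call:
jog_arm(increments="0 0 0 0 0 -0.145 1;0 0 0.5 0 0 -0.145 1;0 0 1 0 0 -0.145 1;0 0 1 0 0 -0.145 1;0 0 1 0 0 -0.145 1;0 0 1 0 0 -0.145 1;0 0 1 0 0 -0.145 0.7;0 0 0.5 0 0 -0.145 0.5")

```text
clock: 39.95
eef_pos: [439.5, -244.5, 188.7]
tcp_rot: [3.141, -0.001, 2.737]
contact_force: [0.4, -0.5, 0.3]
opening: 0.754
```

Call:
jog_arm(increments="0 0 0 0 0 -0.145 0.5;-1 -1.3 0.5 0 0 0 0.5;-0.8 -1.1 1.5 0 0 0 0.5;0 0 2.5 0 0 0 0.5;0 0 2.5 0 0 0 0.5;0 0 2 0 0 0 0.5;0 0 1 0 0 0 0.5;0 0 0 0 0 0 0.5")

```text
clock: 40.75
eef_pos: [450.5, -272.7, 88.3]
tcp_rot: [3.141, -0.002, 2.873]
contact_force: [0.0, 0.3, 0.6]
opening: 0.748
```

```bash
python3 - <<'E'
from h import *
s=r.sense();print(s['eef_pos'],s['tcp_rot'],s['opening'],s['contact_force'])
C,I=shot('w20');np.savez('w20.npz',K=C[0],R=C[1],t=C[2])
E
```

```text
[ 450.48151895 -272.7358855    88.32753384] [ 3.14107904e+00 -2.03112512e-03  2.87342951e+00] 0.7480559582677253 [0.01187487 0.32615215 0.64106057]
```

View pics/w20.png

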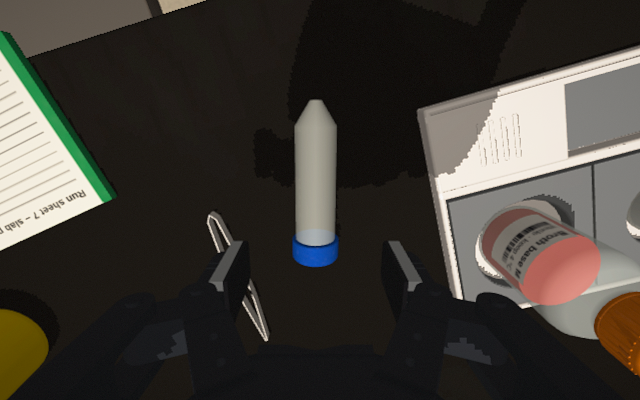

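Call:
jog_arm(increments="0 0 1 0 0 0 0.5;0 0 1.5 0 0 0 0.5;0 0 1.5 0 0 0 0.5;0 0 1.5 0 0 0 0.5;0 0 1 0 0 0 0.5;0 0 0.6 0 0 0 0.5;0 0 0 0 0 0 0.5;0 0 0 0 0 0 0.5")

```text
clock: 41.6
eef_pos: [451.2, -272.7, 19.0]
tcp_rot: [-3.141, 0.001, 2.876]
contact_force: [-0.5, -1.0, -0.9]
opening: 0.753
```

```bash
python3 - <<'E'
from h import *
s=r.sense();print(s['eef_pos'],s['tcp_rot'],s['opening'],s['contact_force'])
C,I=shot('w21')
E
```

```text
[ 451.23928414 -272.70674488   18.95186084] [-3.14142980e+00  5.18250983e-04  2.87575456e+00] 0.7529241498546634 [-0.537391   -0.97476988 -0.86321637]
```

View pics/w21.png

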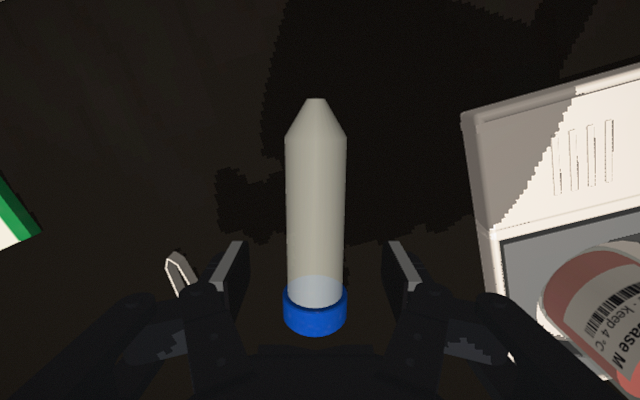

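Call:
jog_arm(increments="0 0 0.4 0 0 0 0.5;0 0 0.3 0 0 0 0.5;0 0 0 0 0 0 0.2;0 0 0 0 0 0 0;0 0 0 0 0 0 -0.3;0 0 0 0 0 0 -0.6;0 0 0 0 0 0 -1;0 0 0 0 0 0 -1", squeeze=30)

```text
clock: 42.45
eef_pos: [451.1, -272.6, 11.7]
tcp_rot: [-3.141, 0.0, 2.876]
contact_force: [0.1, 0.1, 3.1]
opening: 0.376
```

Call:
jog_arm(increments="0 0 0 0 0 0 -1;0 0 0 0 0 0 -1;0 0 0 0 0 0 -1;0 0 -0.5 0 0 0 -1;0 0 -1.5 0 0 0 -1;0 0 -2 0 0 0 -1;0 0 -1.5 0 0 0 -1;0 0 -0.5 0 0 0 -1")

```text
clock: 43.25
eef_pos: [451.5, -272.9, 73.0]
tcp_rot: [-3.141, 0.002, 2.876]
contact_force: [0.2, 0.2, 0.2]
opening: 0.375
```

```bash
python3 - <<'E'
from h import *
s=r.sense();print(s['eef_pos'],s['tcp_rot'],s['opening'],s['contact_force'])
C,I=shot('w22');shot('s22','side')
I=cv2.imread('pics/s22.png');cv2.imwrite('pics/s22c.png',cv2.resize(I[110:260,260:390],None,fx=4,fy=4,interpolation=cv2.INTER_CUBIC))
E
```

```text
[ 451.52600371 -272.93312999   73.03349186] [-3.14103185e+00  1.86111656e-03  2.87576037e+00] 0.3754382558181324 [0.17769787 0.1979614  0.20296207]
```

View pics/w22.png

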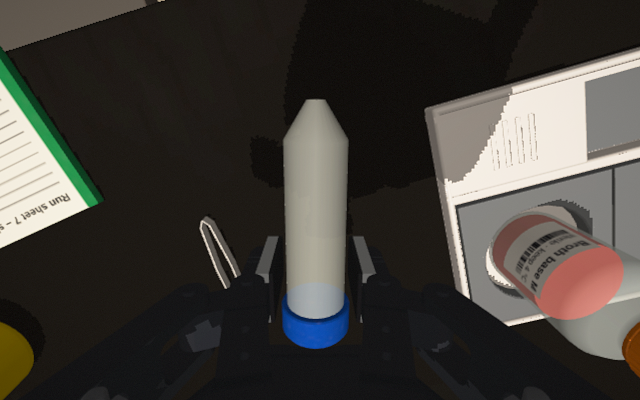

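View pics/s22c.png

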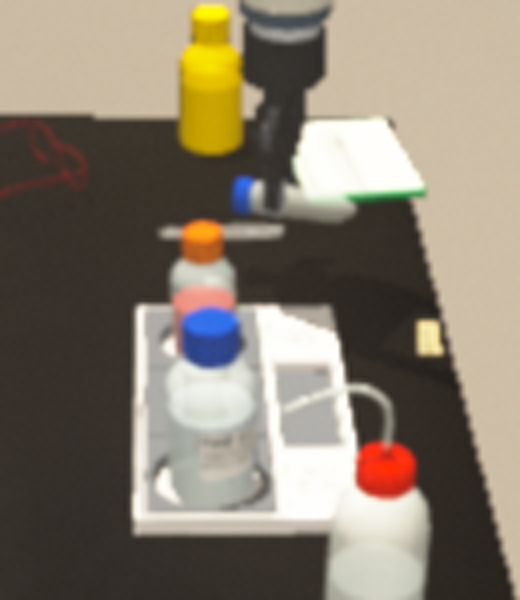

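```bash
python3 - <<'E'
from h import *
C=cam('wrist');s=r.sense()['eef_pos'];a=np.array([np.cos(2.876),np.sin(2.876)]);n=np.array([-a[1],a[0]])
z0=s[2]-11.7
for nm,q,z in [('tip',(316,99),z0+15),('capend top',(316,347),z0+34),('capleft',(282,315),z0+20),('capright',(349.5,315),z0+20)]:
    P=onz(C,*q,z)[:2]-s[:2];print(nm,'along',(P@a).round(1),'perp',(P@n).round(1))
E
```

```text
tip along 73.1 perp -1.3
capend top along -38.4 perp -1.3
capleft along -31.6 perp 15.9
capright along -31.6 perp -18.3
```

Call:
jog_arm(increments="0 0 -1 0 0 0.1 -1;0 0 -1.5 0 0 0.145 -1;0 0 -1.5 0 0 0.145 -1;0 0 -1.5 0 0 0.145 -1;0 0 -1.5 0 0 0.145 -1;0 0 -1 0 0 0.145 -1;0 0 -0.7 0 0 0.145 -1;0 0 0 0 0 0.145 -1")

```text
clock: 44.15
eef_pos: [451.0, -272.6, 158.6]
tcp_rot: [3.141, 0.0, 1.755]
contact_force: [-0.1, 0.0, -0.3]
opening: 0.383
```

Call:
jog_arm(increments="0 0 0 0 0 0.145 -1;0 0 0 0 0 0.131 -1;1.5 -0.1 0 0 0 0 -1;3 -0.2 0 0 0 0 -1;4 -0.2 0 0 0 0 -1;4 -0.2 0 0 0 0 -1;4 -0.2 0 0 0 0 -1;3 -0.1 0 0 0 0 -1")

```text
clock: 44.95
eef_pos: [456.6, -74.6, 157.9]
tcp_rot: [-3.14, -0.001, 1.489]
contact_force: [0.1, 0.6, -0.4]
opening: 0.378
```

Call:
jog_arm(increments="2 -0.1 0 0 0 0 -1;1.3 0 0 0 0 0 -1;0 0 0 0 0 0 -1;0 0 0 0 0 0 -1;0 0 0 0 0 0 -1;0 0 0 0 0 0 -1;0 0 0 0 0 0 -1;0 0 0 0 0 0 -1")

```text
clock: 45.75
eef_pos: [459.6, -44.9, 158.6]
tcp_rot: [-3.142, 0.0, 1.484]
contact_force: [-0.0, -0.2, 0.6]
opening: 0.385
```

```bash
python3 - <<'E'
from h import *
s=r.sense();print(s['eef_pos'],s['tcp_rot'],s['opening'],s['contact_force'])
C,I=shot('w23')
E
```

```text
[459.55186687 -44.88146868 158.58002253] [-3.14158317e+00  1.46937516e-05  1.48405015e+00] 0.3853487668168413 [-0.04473072 -0.22126857  0.63375282]
```

View pics/w23.png

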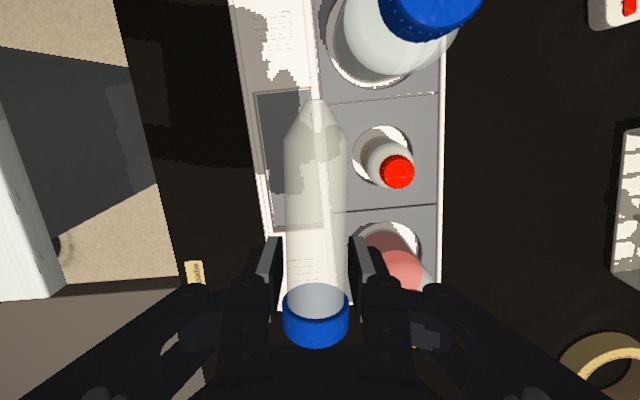

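Call:
jog_arm(increments="0 0 0 0 0 -0.05 -1;0 0 0 0 0 -0.05 -1;0 -0.7 0 0 0 0 -1;0 -1 0 0 0 0 -1;0 -0.55 0 0 0 0 -1;0 0 0 0 0 0 -1;0 0 0 0 0 0 -1;0 0 0 0 0 0 -1")

```text
clock: 46.6
eef_pos: [437.4, -44.8, 158.7]
tcp_rot: [3.141, 0.0, 1.585]
contact_force: [0.4, -0.6, -1.1]
opening: 0.38
```

```bash
python3 - <<'E'
from h import *
s=r.sense();print(s['eef_pos'],s['tcp_rot'],s['opening'],s['contact_force'])
C,I=shot('w24');np.savez('w24.npz',K=C[0],R=C[1],t=C[2])
E
```

```text
[437.39203042 -44.77991922 158.73818931] [3.14102203e+00 3.23220445e-05 1.58453889e+00] 0.37971995518407126 [ 0.37325057 -0.64497073 -1.06520911]
```

View pics/w24.png

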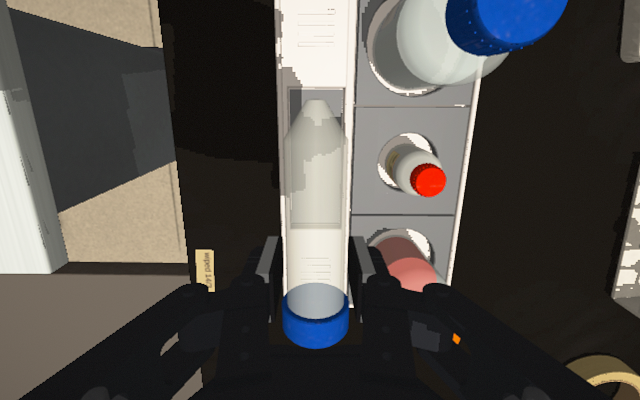

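```bash
python3 - <<'E'
from h import *
d=np.load('w24.npz');C=(d['K'],d['R'],d['t']);I=cv2.imread('pics/w24.png')
cv2.imwrite('pics/w24c.png',cv2.resize(I[75:245,270:360],None,fx=3.5,fy=3.5,interpolation=cv2.INTER_NEAREST))
for q in [(288,87),(344,87),(290,228),(342,228)]: print(q,onz(C,*q,16).round(1),onz(C,*q,4).round(1))
E
```

```text
(288, 87) [413.7  38.7  16. ] [412.7  39.    4. ]
(344, 87) [461.9  39.3  16. ] [463.   39.7   4. ]
(290, 228) [414.1 -92.7  16. ] [413.2 -97.8   4. ]
(342, 228) [465.2 -92.   16. ] [466.4 -97.1   4. ]
```

View pics/w24c.png

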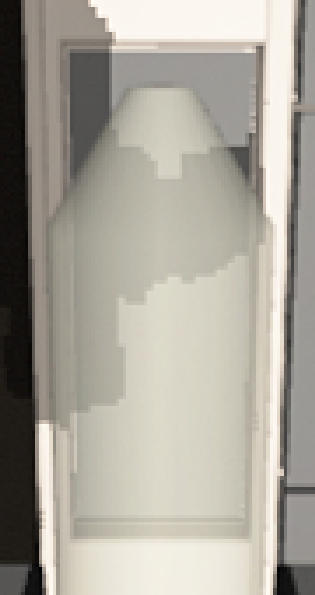

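Call:
jog_arm(increments="0 0 1 0 0 0 -1;0 0 2 0 0 0 -1;0 0 2.5 0 0 0 -1;0 0 2.5 0 0 0 -1;0 0 2 0 0 0 -1;0 0 1 0 0 0 -1;0 0 0.5 0 0 0 -1;0 0 0 0 0 0 -1")

```text
clock: 47.45
eef_pos: [437.0, -44.7, 43.2]
tcp_rot: [-3.141, -0.0, 1.585]
contact_force: [0.0, -0.4, -0.1]
opening: 0.38
```

```bash
python3 - <<'E'
from h import *
s=r.sense();print(s['eef_pos'],s['tcp_rot'],s['opening'],s['contact_force'])
C,I=shot('w25')
E
```

```text
[436.96897755 -44.71180164  43.22258042] [-3.14086444e+00 -8.92410145e-05  1.58484529e+00] 0.3797416162893474 [ 0.02968861 -0.44639198 -0.12427484]
```

View pics/w25.png

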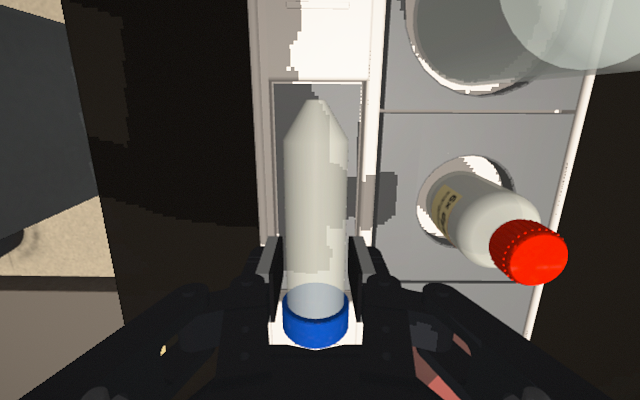

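Call:
jog_arm(increments="0 0.1 0.6 0 0 0 -1;0 0 0.8 0 0 0 -1;0 0 0.6 0 0 0 -1;0 0 0.3 0 0 0 -1;0 0 0.2 0 0 0 -1;0 0 0 0 0 0 -1;0 0 0 0 0 0 -1;0 0 0 0 0 0 -1")

```text
clock: 48.3
eef_pos: [438.2, -44.8, 18.7]
tcp_rot: [3.141, 0.0, 1.585]
contact_force: [-0.1, 0.5, 0.8]
opening: 0.384
```

Call:
jog_arm(increments="0 0 0.1 0 0 0 -1;0 0 0 0 0 0 -1;0 0 0 0 0 0 -1;0 0 0 0 0 0 -1;0 0 0 0 0 0 -1;0 0 0 0 0 0 -1;0 0 0 0 0 0 -1;0 0 0 0 0 0 -1")

```text
clock: 49.1
eef_pos: [438.1, -44.7, 17.6]
tcp_rot: [-3.142, 0.0, 1.585]
contact_force: [-0.4, -0.1, -0.6]
opening: 0.379
```

Call:
jog_arm(increments="0 0 0.1 0 0 0 -1;0 0 0.05 0 0 0 -1;0 0 0 0 0 0 -1;0 0 0 0 0 0 -1;0 0 0 0 0 0 -1;0 0 0 0 0 0 -1;0 0 0 0 0 0 -1;0 0 0 0 0 0 -1")

```text
clock: 49.9
eef_pos: [438.1, -44.8, 16.1]
tcp_rot: [3.142, 0.0, 1.585]
contact_force: [0.5, 1.0, -0.0]
opening: 0.381
```

```bash
python3 - <<'E'
from h import *
C,I=shot('w26')
E
```

```text
(no output)
```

View pics/w26.png

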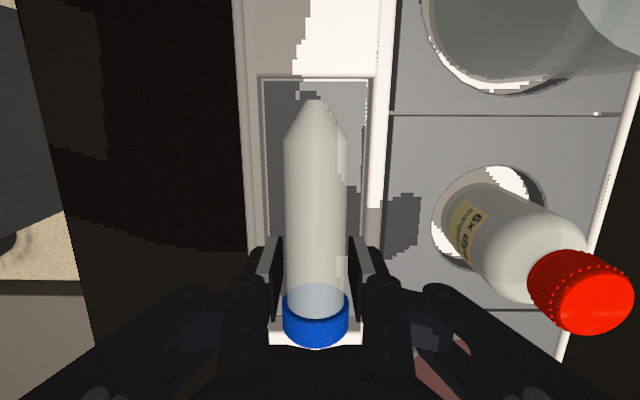

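Tube sits inside the trough (columns 285–348 against the trough's 262–372). Release.

Call:
jog_arm(increments="0 0 0.03 0 0 0 -1;0 0 0 0 0 0 -0.2;0 0 0 0 0 0 -0.15;0 0 0 0 0 0 -0.1;0 0 0 0 0 0 0;0 0 0 0 0 0 0.1;0 0 0 0 0 0 0.15;0 0 0 0 0 0 0.15")

```text
clock: 50.75
eef_pos: [438.0, -44.8, 15.8]
tcp_rot: [-3.142, 0.0, 1.585]
contact_force: [-0.7, -0.2, -0.0]
opening: 0.577
```

Call:
jog_arm(increments="0 0 -0.5 0 0 0 0.15;0 0 -1 0 0 0 0.15;0 0 -2 0 0 0 0.15;0 0 -3 0 0 0 0.3;0 0 -4 0 0 0 0.6;0 0 -4 0 0 0 1;0 0 -4 0 0 0 1;0 0 -3 0 0 0 1")

```text
clock: 51.55
eef_pos: [438.3, -44.8, 234.3]
tcp_rot: [3.139, 0.0, 1.585]
contact_force: [0.0, 0.2, -1.1]
opening: 0.999
```

Call:
jog_arm(increments="0 -1 -2 0 0 0 1;-2 -1 0 0 0 0 1;-3 -1 0 0 0 0 1;-3 -1 0 0 0 0 1;-3 -1 0 0 0 0 1;-2 0 0 0 0 0 1;0 0 0 0 0 0 1;0 0 0 0 0 0 1")

```text
clock: 52.35
eef_pos: [389.6, -175.3, 251.2]
tcp_rot: [3.141, -0.0, 1.583]
contact_force: [0.0, 0.5, 0.1]
opening: 1.001
```

```bash
python3 - <<'E'
from h import *
s=r.sense();print(s['eef_pos'],s['opening'],s['contact_force'])
C,I=shot('w27')
C,I=shot('s27','side');cv2.imwrite('pics/s27c.png',cv2.resize(I[105:345,230:390],None,fx=2.5,fy=2.5,interpolation=cv2.INTER_CUBIC))
E
```

```text
[ 389.60942602 -175.27385348  251.23539527] 1.0011779901446545 [0.02466849 0.46053347 0.06616561]
```

View pics/w27.png

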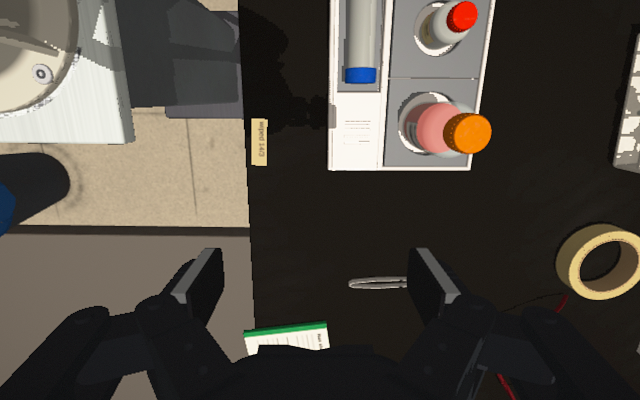

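View pics/s27c.png

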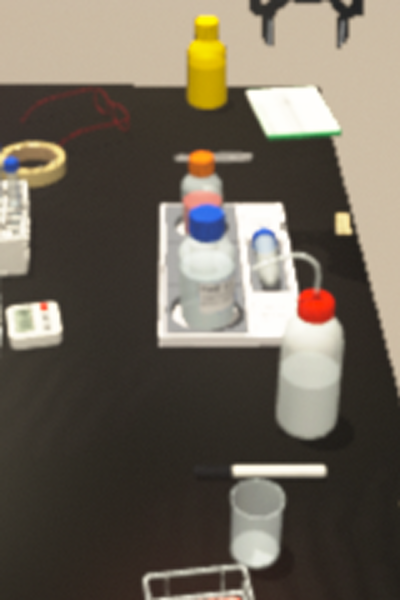

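```bash
python3 - <<'E'
from h import *
a=cv2.imread('pics/side0.png').astype(int);b=cv2.imread('pics/s27.png').astype(int)
d=abs(a-b).max(2)
print('diff squeeze',(d[215:285,338:372]>40).sum(),'beaker',(d[292:335,318:347]>40).sum(),'yellow',(d[108:148,303:314]>40).sum())
C,I=shot('t27','top');cv2.imwrite('pics/t27c.png',cv2.resize(I[160:240,165:385],None,fx=3.6,fy=3.6,interpolation=cv2.INTER_CUBIC))
a=cv2.imread('pics/top0.png').astype(int);d=abs(a-I.astype(int)).max(2);print('top diff squeeze',(d[195:232,222:252]>40).sum(),'beaker',(d[188:210,172:198]>40).sum())
E
```

```text
diff squeeze 16 beaker 0 yellow 98
top diff squeeze 0 beaker 0
```

View pics/t27c.png

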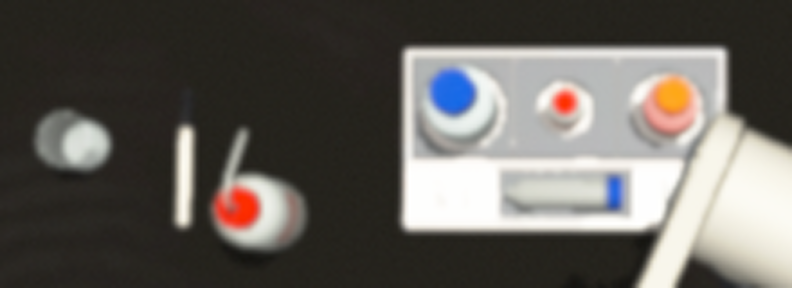

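```bash
python3 -c "
from rig import r
print(r.sense()['clock']);print(r.sign_off())"
```

```text
52.5
the job is handed in; nothing more can be done
None
```

The carrier is loaded and the job is handed in at 52.5 s of the 115 s allowed. I set the large, medium and small bottle upright in their matching holes, in that order. Then I laid the centrifuge tube in the trough, cap towards -y.

The last side and top pictures show all three bottles upright in their holes and the tube fully inside the trough. The gripper is clear and reads no contact force.

The squeeze bottle and beaker match the first top picture exactly. In the side picture the beaker matches too. 16 pixels of the squeeze bottle differ there, probably because the background behind its spout changed. 98 pixels around the yellow bottle also differ, because the large bottle that partly hid it is gone.

Two measurements disagreed along the way. The top and wrist cameras put the holes about 2–4 mm apart in x. My estimates of the large bottle's y ranged over about 9 mm, partly because one wrist picture was taken before the arm had settled. I went with the settled wrist views, and everything placed without contact problems.

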